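# Sort the bench things into their trays

### The job

Sort the mixed things on the bench into the three grey trays: the two lidded crucibles into the tray with the two larger bays, the two small capped vials into the tray with the two small bays, each standing upright on the floor of a bay of its own, and the tweezers lying flat on the floor of the big undivided tray. Set the crucibles and vials down, do not drop them, and leave the roll of tape where it is.

Things in the scene. Friction and masses are not known exactly. Their poses are not given: they have to be found in the camera images.
- cream_crucible: Cream ceramic crucible with a lid. Stands upright; outside 29 mm across at the foot widening to 48 mm at 42 mm height, where the 50 mm lid begins; 57 mm high with the lid's knob. The lid cannot come off. About 60 g. Origin at the centre of its underside, z up. Best taken from above round the body just below the lid (about 42 mm up).
- brown_crucible: Reddish-brown ceramic crucible with a lid. Stands upright; outside 29 mm across at the foot widening to 48 mm at 42 mm height, where the 50 mm lid begins; 57 mm high with the lid's knob. The lid cannot come off. About 60 g. Origin at the centre of its underside, z up. Best taken from above round the body just below the lid (about 42 mm up).
- clear_vial: Small clear glass sample vial with a blue cap. Stands upright; 21 mm in diameter up to 37 mm height, screw cap 18 to 20 mm across above, 49 mm high in all, about 18 g. Origin at the centre of its underside, z up.
- amber_vial: Small amber glass sample vial with a black cap. Stands upright; 21 mm in diameter up to 37 mm height, screw cap 18 to 20 mm across above, 49 mm high in all, about 18 g. Origin at the centre of its underside, z up.
- the_tweezers: Stainless tweezers lying flat, 13 mm wide (their x), 134 mm long (their y), 10 mm high, about 25 g; do not bend. Origin at mid length on the underside, z up. Grasp across the width at mid length.
- crucible_tray: The tray with two square bays of 60 x 60 mm inside: plain grey plastic tray, rim 15 mm high all round and 4 mm thick, floor 3 mm thick, fixed to the worktop. Origin at the centre of its underside, z up; long side along its y; a small finger tab sticks out 10 mm at each y end. 68 x 132 mm outside. The bays lie side by side along y, centres at y = +32 and -32 mm (x = 0), a 4 mm divider as high as the rim between them.
- vial_tray: The tray with two small square bays of 42 x 42 mm inside: plain grey plastic tray, rim 15 mm high all round and 4 mm thick, floor 3 mm thick, fixed to the worktop. Origin at the centre of its underside, z up; long side along its y; a small finger tab sticks out 10 mm at each y end. 50 x 96 mm outside. The bays lie side by side along y, centres at y = +23 and -23 mm (x = 0), a 4 mm divider as high as the rim between them.
- tool_tray: The largest tray, undivided, 110 x 164 mm inside: plain grey plastic tray, rim 15 mm high all round and 4 mm thick, floor 3 mm thick, fixed to the worktop. Origin at the centre of its underside, z up; long side along its y; a small finger tab sticks out 10 mm at each y end. 118 x 172 mm outside.
- tape: Part-used roll of cream tape lying flat among the things, 68 mm across, 19 mm high. A bystander: it stays where it is. Origin at the centre of its underside.
Not all that is in view belongs to the job. Leave any orange or turquoise look-alike of the brown_crucible alone.

How it is judged:
By the outcome, as a careful person would: the job done as asked, in the order asked, and still so for the second after the job is handed in, with the robot touching nothing.
It also fails if it takes over 112 s, if anything falls off the work surface, if the arm or the gripper's body presses on something with over 40 N, if the wrist force passes 120 N, or if a joint passes its speed limit or range.

### The arm

A 6-joint arm with a two-finger parallel gripper is mounted at the origin on a cart in front of the work surface, level with it; the furniture and walls round the work are solid. World frame = base frame: x ahead of the robot, y to its left, z up, the work surface at z = 0. Lengths are in mm, angles in rad, forces in N, time in s.
With the tool pointing down it reaches from about 300 to 775 mm from the base axis. Payload 14.6 kg.
Tool frame: the origin (TCP) lies midway between the tips of the shut fingers; the grasp point (between the pads) lies 19 mm behind it (manip.grip_point_offset is the distance from the TCP to the grasp point, in mm); x points along the fingers, z is the direction in which the jaws open and shut, and the axes are right-handed (so a half turn about x gives the same grasp; the last joint's range is limited). The gripper opens to 94 mm and grips with 3 to 60 N. Pads are 16 mm wide; open, the fingers measure 119 mm over their backs; the gripper's body (75 mm by 177 mm) begins 78 mm behind the grasp point.
Start: joints at [1.28, 0.3, 1.521, -0, 1.321, -0.067], TCP at [122.063, 536.274, 205.446] pointing down, gripper open.
Joint ranges: [-3.03, 3.03], [-0.79, 2.21], [0.23, 2.52], [-1.04, 4.18], [0, 3.07], [-2.55, 2.55]. Speed limits (rad/s): [2.22, 2.22, 2.57, 3.14, 3.14, 3.14].

### API

Orientations are given as [roll, pitch, yaw] about the fixed x, y, z axes, in that order (R = Rz(yaw) Ry(pitch) Rx(roll)).
In Python, from cell import manip, camera, calibration, order gives the robot as it stands.
- The arm moves only by the tool jog_arm, never from a script. Its arguments are lists of equal length, an entry for each row: "turn": the turn, a rotation vector about the tool's x, y, z in degrees, a list of three; "dp": the shift along the tool's x, y, z in cm, a list of three; "gripper": the closure, from 0 (fully open) to 1 (shut). In form: {"turn": [[ax, ay, az], ...], "dp": [[tx, ty, tz], ...], "gripper": [gripper, ...]}. A call has 1 to 8 rows; each row shifts and turns the pose as measured when the row begins, along the tool's axes as they then stand; what a row does not reach is not made up. A row lasts 1/8 s, in which the tool goes at most 62.5 mm and 10.7 degrees, less where a joint would pass 70% of its speed; a pose out of reach is approached as far as the arm can. A call is refused whole if a number of a shift passes 6.25 or a number of a turn 10.7, either way. A call with a gripper value outside its range is refused whole. The fingers move at their own pace and stop on an object; "grip_force" is the grip in N (left out, the last holds). Time passes only in rows, so rows that do not move let the fingers close. It gives the time, the measured TCP pose, the force and the opening at its end, in the units of the state.
- manip.read_state(): the state, without advancing time (a new reading comes with each control period).
- camera(name): name is "scene" or "top"; returns (picture, depth): 384x512x3 uint8, red, green, blue; 384x512 float32, mm along the optical axis (not along the pixel's ray), 0 where there is no reading.
- calibration(name): a dict with "K" (3x3 intrinsics, pixels), "world_from_camera" (4x4, takes a point from camera to world coordinates). Camera axes: x right, y down, z forward; pixel columns grow to the right and rows downward; lengths in mm; the calibration is good to about 2 mm. A picture is of the moment at which its call begins. calibration takes no time and is no camera call.
- order.sign_off(): hands the job in, once; it reports no verdict.
The state is a dict: "clock": time; "joints": joint angles; "qd": joint speeds; "effort": joint torques, N m; "eef_pos": TCP position; "eef_rot": TCP orientation; "wrist_force": force on the tool from outside, world axes, zero at the start; "moment": the same for the moment, N m; "finger_gap": finger opening in mm.
Only numpy, scipy, OpenCV 4.12 (cv2) and the standard library are available. Lean on these libraries where they do the work, as an engineer would, in place of code of your own. Each camera call takes 0.05 s, during which the arm holds its last target.

## Working session

There is one attempt and no reset: what is moved stays moved. The work goes in short steps, Python scripts to look and compute and a tool call to move; the robot and the scene stay as the last step left them, time stands still between calls to the robot, and variables do not carry over. Pictures are saved under pics/ and viewed, and the job is handed in when it is done.

Besides the shell and the picture viewer there is one more tool, called after "Emit:" as name(argument=value, ...), one argument or row to a line, values as JSON. jog_arm: Moves the arm, as the interface text tells. Its arguments: {"type":"object","properties":{"turn":{"type":"array","items":{"type":"array","items":{"type":"number"}}},"dp":{"type":"array","items":{"type":"array","items":{"type":"number"}}},"gripper":{"type":"array","items":{"type":"number"}},"grip_force":{"type":"number"}},"required":["turn","dp","gripper"]}

```bash
ls; mkdir -p pics
python3 - <<'E'
from cell import manip,camera,calibration,order
import cv2,numpy as np
s=manip.read_state(); print(s)
print(manip.grip_point_offset, [x for x in dir(manip) if x[0]!='_'])
for n in("top","scene"):
    p,d=camera(n); np.savez(f'{n}0.npz',p=p,d=d)
    cv2.imwrite(f'pics/{n}0.png',p[:,:,::-1])
    c=calibration(n); print(n,c)
E
```

```text
pics
{'clock': 0.0, 'joints': array([ 1.28044456e+00,  3.00492651e-01,  1.52155687e+00, -1.93399103e-05,
        1.32071265e+00, -6.66058702e-02]), 'qd': array([ 0.00152745,  0.00274617, -0.00097556, -0.00060208,  0.00076996,
        0.00117868]), 'effort': array([-6.27455643e-05, -5.31799936e+01, -3.52752435e+01,  7.08074123e-02,
        2.43461947e-02, -1.04155467e-04]), 'eef_pos': array([121.97323182, 536.04085205, 204.88475627]), 'eef_rot': array([ 3.09100291,  1.56962666, -1.84512717]), 'wrist_force': array([-0.28363607, -0.03199288, -0.29961743]), 'moment': array([-0.06533558,  0.00254978,  0.02906929]), 'finger_gap': 94.21277524062495}
18.8 ['Unreachable', 'grip_point_offset', 'read_state']
top {'K': array([[484.89732091,   0.        , 258.2858096 ],
       [  0.        , 484.89732091, 184.59001129],
       [  0.        ,   0.        ,   1.        ]]), 'world_from_camera': array([[ 2.94389671e-02, -9.79864801e-01,  1.97479920e-01,
         3.01658488e+02],
       [-9.99546127e-01, -2.75942803e-02,  1.20870090e-02,
        -1.16912559e+01],
       [-6.39431843e-03, -1.97746118e-01, -9.80232414e-01,
         1.27805752e+03],
       [ 0.00000000e+00,  0.00000000e+00,  0.00000000e+00,
         1.00000000e+00]])}
scene {'K': array([[431.55682139,   0.        , 255.07639693],
       [  0.        , 431.55682139, 192.42845379],
       [  0.        ,   0.        ,   1.        ]]), 'world_from_camera': array([[ 4.79008777e-01, -6.33295938e-01,  6.07854297e-01,
        -1.82022949e+02],
       [-8.77798309e-01, -3.41985334e-01,  3.35434285e-01,
        -4.05221452e+02],
       [-4.55191511e-03, -6.94249441e-01, -7.19720080e-01,
         8.97232147e+02],
       [ 0.00000000e+00,  0.00000000e+00,  0.00000000e+00,
         1.00000000e+00]])}
```

View pics/top0.png

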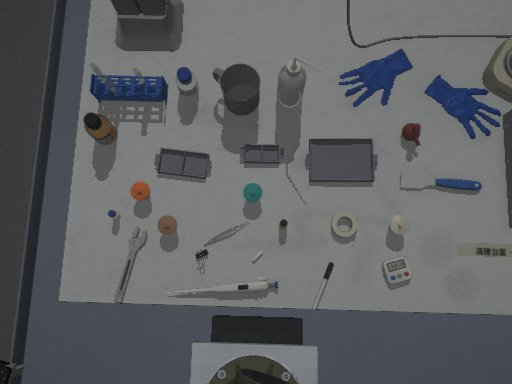

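View pics/scene0.png

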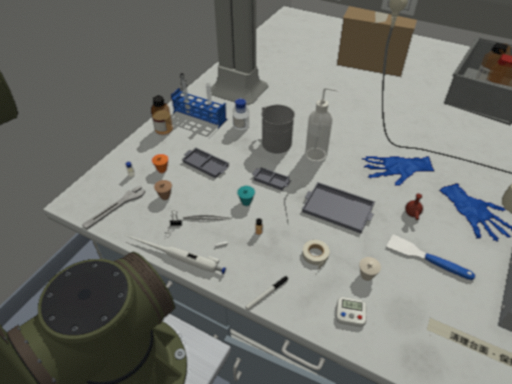

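Run:
```python
import cv2,numpy as np
p=np.load('top0.npz')['p'][:,:,::-1]; s=np.load('scene0.npz')['p'][:,:,::-1]
a=cv2.resize(p[130:280,90:310],None,fx=3.6,fy=3.6,interpolation=cv2.INTER_CUBIC); cv2.imwrite('pics/t1.png',a)
a=cv2.resize(p[130:280,240:430],None,fx=4,fy=4,interpolation=cv2.INTER_CUBIC); cv2.imwrite('pics/t2.png',a)
a=cv2.resize(s[130:290,100:300],None,fx=3.7,fy=3.7,interpolation=cv2.INTER_CUBIC); cv2.imwrite('pics/s1.png',a)
```

```text
(no output)
```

View pics/t1.png

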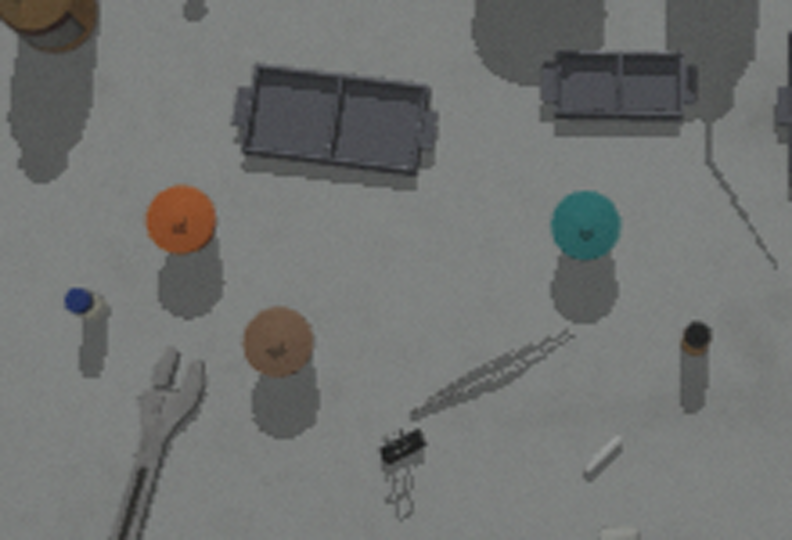

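View pics/t2.png

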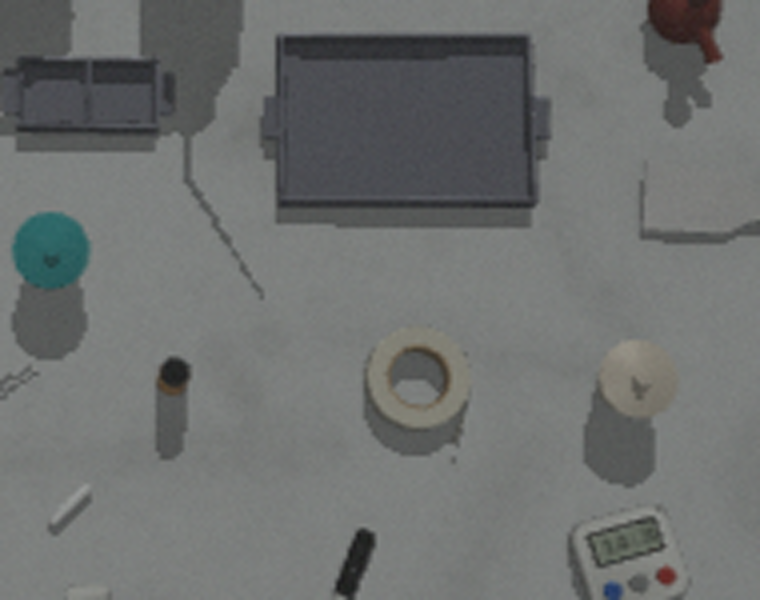

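View pics/s1.png

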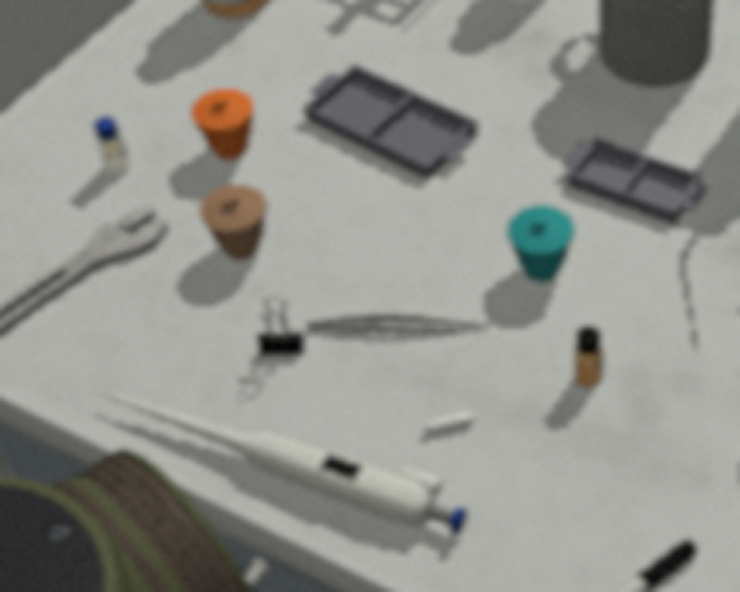

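```bash
cat > h.py <<'E'
import cv2,numpy as np
from cell import manip,camera,calibration,order
C={n:calibration(n) for n in("top","scene")}
def ray(n,u,v,z):
    K=C[n]['K'];T=C[n]['world_from_camera']
    d=T[:3,:3]@np.array([(u-K[0,2])/K[0,0],(v-K[1,2])/K[1,1],1.]);o=T[:3,3]
    return (o+d*(z-o[2])/d[2])
def pts(n,d,m):
    K=C[n]['K'];T=C[n]['world_from_camera'];v,u=np.nonzero(m&(d>0));z=d[v,u]
    P=np.stack([(u-K[0,2])/K[0,0]*z,(v-K[1,2])/K[1,1]*z,z]);return (T[:3,:3]@P).T+T[:3,3]
def blob(mask,u,v,r=30):
    n,l,st,ce=cv2.connectedComponentsWithStats(mask.astype(np.uint8))
    best=min((i for i in range(1,n) if st[i,4]>8),key=lambda i:np.hypot(*(ce[i]-[u,v])))
    return l==best,ce[best],st[best]
E
python3 - <<'E'
from h import *
D=np.load('top0.npz');p=D['p'];d=D['d']
hsv=cv2.cvtColor(p,cv2.COLOR_RGB2HSV)
for u,v in((167,225),(399,225),(140,191),(252,193),(113,214),(283,224),(343,224),(205,165),(262,154),(340,150)): print((u,v),p[v,u],hsv[v,u],p[v,u]-0)
P=pts('top',d,np.ones(d.shape,bool)).reshape(-1,3) if (d>0).all() else None
print((d>0).mean())
Z=np.full(d.shape,np.nan);m=d>0;Z[m]=pts('top',d,m)[:,2]
np.save('Z.npy',Z)
print('bench z',np.nanmedian(Z[200:260,300:330]))
H=Z>5
vis=np.clip(np.nan_to_num(Z)*4,0,255).astype(np.uint8)[130:300,90:430]
cv2.imwrite('pics/z.png',cv2.resize(vis,None,fx=2.3,fy=2.3,interpolation=cv2.INTER_NEAREST))
E
```

```text
(167, 225) [95 78 65] [13 81 95] [95 78 65]
(399, 225) [104 103  94] [ 27  25 104] [104 103  94]
(140, 191) [127  73  42] [ 11 171 127] [127  73  42]
(252, 193) [46 97 98] [ 91 135  98] [46 97 98]
(113, 214) [40 49 91] [115 143  91] [40 49 91]
(283, 224) [31 32 32] [90  8 32] [31 32 32]
(343, 224) [88 88 88] [ 0  0 88] [88 88 88]
(205, 165) [80 82 87] [111  21  87] [80 82 87]
(262, 154) [68 68 73] [120  17  73] [68 68 73]
(340, 150) [74 74 79] [120  16  79] [74 74 79]
0.9956817626953125
bench z 0.5912713232432907
```

View pics/z.png

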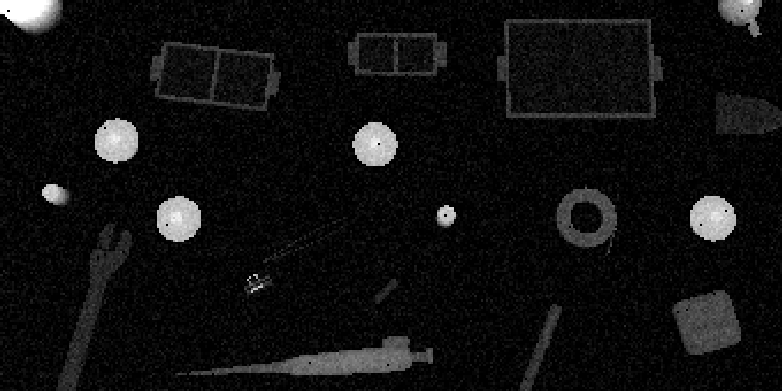

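Run:
```python
from h import *
D=np.load('top0.npz');p=D['p'];d=D['d'];Z=np.load('Z.npy')
def xyz(m):
    return pts('top',d,m)
for n,u,v,zt,z in(('brown',167,225,35,46),('cream',399,225,35,46),('orange',140,191,35,46),('turq',252,193,35,46),('clear',113,214,42,48),('amber',283,224,42,48),('tape',343,224,10,19)):
    m,c,st=blob(Z>zt,u,v)
    cn=cv2.findContours(m.astype(np.uint8),0,2)[0][0]
    (cu,cv_),r=cv2.minEnclosingCircle(cn)
    X=xyz(m);print(n,'px',c.round(1),'area',st[4],'ray',ray('top',*c,z).round(1),'enc',ray('top',cu,cv_,z).round(1),'depthmed',np.median(X,0).round(1),'span',np.ptp(X,axis=0).round(0))
for n,a,b,z in(('cruc',(152,140,215,185),0,15),('vial',(238,140,285,168),0,15),('tool',(302,132,380,188),0,15)):
    m=np.zeros(Z.shape,bool);u0,v0,u1,v1=a;m[v0:v1,u0:u1]=(Z>9)[v0:v1,u0:u1]
    m=m&(Z<24); m2,c,st=blob(m,(u0+u1)/2,(v0+v1)/2)
    X=pts('top',d,m2)[:,:2].astype(np.float32)
    v,u=np.nonzero(m2);R=np.array([ray('top',a_,b_,15)[:2] for a_,b_ in zip(u,v)],np.float32)
    print(n,'ctr median',R.mean(0),cv2.minAreaRect(R))
    # PCA angle
    Q=R-R.mean(0);w,V=np.linalg.eigh(Q.T@Q);print('  pca long',np.degrees(np.arctan2(V[1,1],V[0,1])), 'zmed',np.nanmedian(Z[m2]))
g=cv2.cvtColor(p,cv2.COLOR_RGB2GRAY)
for n,z in (('top',6),('scene',6)):
    pp=np.load(n+'0.npz')['p'];g=cv2.cvtColor(pp,cv2.COLOR_RGB2GRAY).astype(float)
    bg=cv2.medianBlur(g.astype(np.uint8),31)
    m=np.zeros(g.shape,bool)
    a=(200,215,254,248) if n=='top' else (183,208,236,224)
    u0,v0,u1,v1=a;m[v0:v1,u0:u1]=(bg-g>(9 if n=='top' else 15))[v0:v1,u0:u1]
    if n=='top': m[245:]=0; m[:,:]&=True
    vv,uu=np.nonzero(m);R=np.array([ray(n,a_,b_,z)[:2] for a_,b_ in zip(uu,vv)],np.float32)
    print(n,'twz',len(uu),cv2.minAreaRect(R))
    vis=cv2.resize(pp[v0-8:v1+8,u0-8:u1+8,::-1],None,fx=8,fy=8,interpolation=cv2.INTER_NEAREST);mm=cv2.resize(m[v0-8:v1+8,u0-8:u1+8].astype(np.uint8)*255,None,fx=8,fy=8,interpolation=cv2.INTER_NEAREST)
    cv2.imwrite(f'pics/tw_{n}.png',np.vstack([vis,cv2.merge([mm]*3)]))
```

```text
brown px [167.  224.5] area 302 ray [439.3 233.4  46. ] enc [439.2 233.5  46. ] depthmed [439.1 232.3  48.3] span [50. 47. 24.]
cream px [399.3 224.2] area 306 ray [ 457.1 -358.4   46. ] enc [ 457.4 -358.7   46. ] depthmed [ 456.5 -357.4   47.7] span [49. 50. 18.]
orange px [140.  190.5] area 289 ray [525.6 309.2  46. ] enc [525.6 309.3  46. ] depthmed [524.8 308.   48.5] span [51. 49. 20.]
turq px [252.5 192.2] area 291 ray [529.4  17.9  46. ] enc [529.5  17.9  46. ] depthmed [528.9  18.3  48.2] span [48. 49. 22.]
clear px [111.5 213.1] area 44 ray [464.4 377.3  48. ] enc [463.7 377.4  48. ] depthmed [464.2 376.7  49.8] span [16. 18. 13.]
amber px [283.5 222.5] area 43 ray [452.9 -63.6  48. ] enc [452.8 -63.6  48. ] depthmed [453.3 -64.6  48.7] span [18. 18. 11.]
tape px [344.4 224. ] area 380 ray [ 457.  -223.3   19. ] enc [ 457.1 -224.9   19. ] depthmed [ 456.6 -222.9   18.8] span [65. 66. 16.]
cruc ctr median [611.55695 208.6204 ] ((611.1163330078125, 208.43214416503906), (151.162109375, 69.36959838867188), 84.4699935913086)
  pca long 84.81217 zmed 14.794342070491894
vial ctr median [644.04663    -5.2085004] ((643.2332763671875, -3.5389633178710938), (50.11344909667969, 113.32377624511719), 1.5950977802276611)
  pca long 91.14353 zmed 14.916259471270337
tool ctr median [ 633.2068  -219.33255] ((632.8926391601562, -217.04493713378906), (116.24732208251953, 190.51522827148438), 1.5757744312286377)
  pca long 91.4054 zmed 14.761496411793132
top twz 282 ((431.3442687988281, 75.09193420410156), (25.566198348999023, 148.34005737304688), 37.50014114379883)
scene twz 367 ((430.65545654296875, 73.63111877441406), (39.22185516357422, 145.3809356689453), 41.378662109375)
```

View pics/tw_top.png

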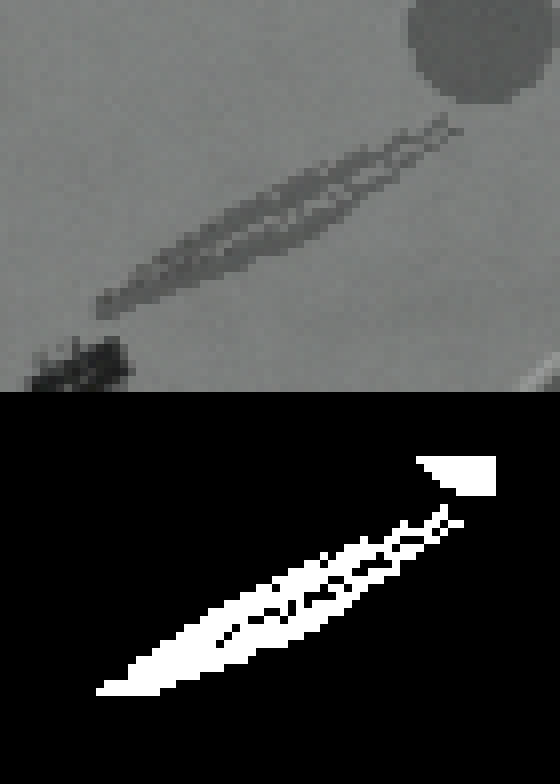

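View pics/tw_scene.png

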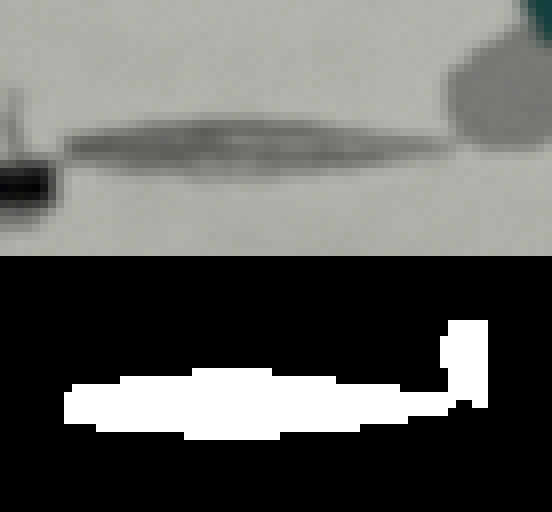

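Run:
```python
from h import *
d=np.load('top0.npz')['d'];Z=np.load('Z.npy')
m=np.zeros(Z.shape,bool);m[215:247,200:252]=(Z>5)[215:247,200:252]
m&=~((Z>25))
n,l,st,ce=cv2.connectedComponentsWithStats(m.astype(np.uint8),connectivity=8)
m=np.isin(l,[i for i in range(1,n) if st[i,4]>=3])
vis=cv2.resize(np.clip(np.nan_to_num(Z)*12,0,255).astype(np.uint8)[210:252,195:260],None,fx=10,fy=10,interpolation=cv2.INTER_NEAREST);cv2.imwrite('pics/z2.png',vis)
X=pts('top',d,m);print(len(X),np.median(X[:,2]));
v,u=np.nonzero(m);R=np.array([ray('top',a,b,8)[:2] for a,b in zip(u,v)],np.float32)
print(cv2.minAreaRect(R),R.mean(0)); print(u.min(),u.max())
for a,b in zip(u,v): print((a,b),end=' ')
Q=R-R.mean(0);w,V=np.linalg.eigh(Q.T@Q);print(np.degrees(np.arctan2(V[1,1],V[0,1])))
```

```text
29 9.349315650476683
((412.5169372558594, 107.6593246459961), (15.110472679138184, 72.15777587890625), 30.914525985717773) [412.53845 113.12497]
204 229
(np.int64(227), np.int64(229)) (np.int64(228), np.int64(229)) (np.int64(226), np.int64(230)) (np.int64(229), np.int64(233)) (np.int64(218), np.int64(234)) (np.int64(227), np.int64(234)) (np.int64(228), np.int64(234)) (np.int64(217), np.int64(235)) (np.int64(228), np.int64(235)) (np.int64(215), np.int64(236)) (np.int64(216), np.int64(236)) (np.int64(214), np.int64(237)) (np.int64(212), np.int64(238)) (np.int64(211), np.int64(239)) (np.int64(214), np.int64(239)) (np.int64(215), np.int64(239)) (np.int64(209), np.int64(240)) (np.int64(212), np.int64(240)) (np.int64(213), np.int64(240)) (np.int64(207), np.int64(241)) (np.int64(209), np.int64(241)) (np.int64(210), np.int64(241)) (np.int64(211), np.int64(241)) (np.int64(205), np.int64(242)) (np.int64(206), np.int64(242)) (np.int64(208), np.int64(242)) (np.int64(209), np.int64(242)) (np.int64(204), np.int64(243)) (np.int64(205), np.int64(243)) 117.98976
```

View pics/z2.png

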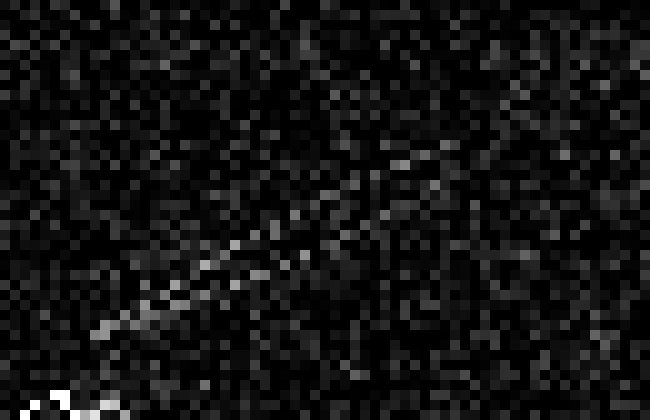

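Run:
```python
from h import *
a=ray('top',204.3,242.7,8);b=ray('top',249,221.8,8);print(a,b,np.linalg.norm(a-b),(a+b)/2,np.degrees(np.arctan2(*(b-a)[1::-1])))
from scipy.spatial.transform import Rotation as Ro
s=manip.read_state();R=Ro.from_euler('xyz',s['eef_rot']).as_matrix();print(R.round(3))
# scene cross-check: blobs by colour
p=np.load('scene0.npz')['p'];d=np.load('scene0.npz')['d']
hsv=cv2.cvtColor(p,cv2.COLOR_RGB2HSV)
Z=np.full(d.shape,np.nan);m=d>0;Z[m]=pts('scene',d,m)[:,2]
for n,u,v,zt,z in(('brown',163,186,43,48),('cream',369,265,43,48),('clear',129,165,42,48),('amber',259,222,42,48),('tape',316,252,12,19)):
    m,c,st=blob(Z>zt,u,v);print(n,c.round(1),st[4],ray('scene',*c,z).round(1),np.median(pts('scene',d,m),0).round(1))
# trays edges in scene
for n,a in(('cruc',(178,145,232,178)),('vial',(248,165,295,190)),('tool',(298,182,378,232))):
    m=np.zeros(Z.shape,bool);u0,v0,u1,v1=a;m[v0:v1,u0:u1]=((Z>9)&(Z<24))[v0:v1,u0:u1]
    m2,c,st=blob(m,(u0+u1)/2,(v0+v1)/2)
    X=pts('scene',d,m2)[:,:2].astype(np.float32);print(n,len(X),cv2.minAreaRect(X))
```

```text
[398.85505602 140.30787309   8.        ] [456.98667266  25.45635749   8.        ] 128.72511599954558 [427.92086434  82.88211529   8.        ] -63.153937426385944
[[-0.    -0.975  0.222]
 [-0.001  0.222  0.975]
 [-1.     0.    -0.001]]
brown [163.1 185.9] 169 [435.8 227.5  48. ] [435.6 227.   46.7]
cream [370.  265.7] 290 [ 453.8 -361.1   48. ] [ 453.6 -361.3   46.9]
clear [128.4 163.7] 30 [461.6 373.1  48. ] [462.7 373.7  47.2]
amber [258.9 221.1] 42 [450.1 -67.2  48. ] [450.6 -66.8  47.6]
tape [316.1 251.1] 371 [ 453.4 -227.5   19. ] [ 452.8 -227.9   17.7]
cruc 252 ((611.1806640625, 205.87136840820312), (153.05999755859375, 71.09581756591797), 83.47258758544922)
vial 219 ((642.9592895507812, -4.211971282958984), (115.8538589477539, 54.78408432006836), 89.6644287109375)
tool 412 ((633.2548217773438, -219.15687561035156), (124.10143280029297, 191.6515350341797), 2.29937481880188)
```

Run:
```python
from h import *
acc={}
S=0
top=np.zeros((90,120),np.float32) # x 250..700 /5 ; y 420..-... 
for n in('top','scene'):
    d=np.load(n+'0.npz')['d'];X=pts(n,d,np.ones(d.shape,bool))
    i=((X[:,0]-300)/10).astype(int);j=((480-X[:,1])/10).astype(int)
    ok=(X[:,0]>300)&(i<60)&(X[:,1]<480)&(j<96)&(X[:,2]<400)
    if n=='top':H=np.zeros((60,96))
    if n=='top': np.maximum.at(H,(i[ok],j[ok]),X[ok,2])
n,l,st,ce=cv2.connectedComponentsWithStats((H>25).astype(np.uint8))
for k in range(1,n):
    a=st[k]; print('x',300+10*a[1],300+10*(a[1]+a[3]),'y',480-10*(a[0]+a[2]),480-10*a[0],'h',H[l==k].max().round())
```

```text
x 300 320 y -30 40 h 31.0
x 330 340 y -380 -370 h 26.0
x 340 350 y -340 -330 h 25.0
x 360 390 y 130 160 h 53.0
x 410 470 y 200 260 h 61.0
x 430 490 y -390 -330 h 59.0
x 450 480 y 360 390 h 56.0
x 440 470 y -80 -50 h 55.0
x 440 460 y -250 -230 h 26.0
x 470 490 y -240 -220 h 26.0
x 470 480 y -260 -250 h 25.0
x 500 560 y 280 340 h 61.0
x 500 560 y -10 50 h 62.0
x 650 720 y 390 460 h 131.0
x 670 740 y -430 -380 h 79.0
x 740 860 y 0 140 h 126.0
x 770 840 y 260 460 h 139.0
x 760 840 y -130 -30 h 279.0
x 790 860 y 170 240 h 107.0
```

Emit:
jog_arm(
  turn=[
    [10.3,0,0],
    [10.3,0,0],
    [10.3,0,0],
    [10.3,0,0],
    [10.3,0,0],
    [10.3,0,0],
    [10.3,0,0],
    [10.3,0,0],
  ],
  dp=[
    [0,0,0],
    [0,0,0],
    [0,0,0],
    [0,0,0],
    [0,0,0],
    [0,0,0],
    [0,0,0],
    [0,0,0],
  ],
  gripper=[0,0,0,0,0,0,0,0],
  grip_force=15,
)

```text
clock: 1.1
eef_pos: [121.6, 534.8, 202.1]
eef_rot: [-1.726, 1.564, -1.863]
wrist_force: [0.5, 0.0, -0.3]
finger_gap: 93.7
```

```bash
cat > go.py <<'E'
# usage: go.py x y z yaw(deg jaw dir)
import sys,numpy as np
from cell import manip
from scipy.spatial.transform import Rotation as Ro
s=manip.read_state();R=Ro.from_euler('xyz',s['eef_rot']).as_matrix()
print('clk %.2f pos %s jaw %.1f tilt(x-axis) %s gap %.1f j %s F %s'%(s['clock'],s['eef_pos'].round(1),np.degrees(np.arctan2(R[1,2],R[0,2])),R[:,0].round(3),s['finger_gap'],s['joints'].round(2),s['wrist_force'].round(1)))
if len(sys.argv)>3:
    t=np.array([float(a) for a in sys.argv[1:4]]);e=R.T@(t-s['eef_pos'])/10;print('dp total cm (now axes)',e.round(2))
    if len(sys.argv)>4:
        psi=np.radians(float(sys.argv[4]));z=np.array([np.cos(psi),np.sin(psi),0]);x=np.array([0,0,-1.]);T=np.stack([x,np.cross(z,x),z],1)
        print('turn deg',np.degrees(Ro.from_matrix(R.T@T).as_rotvec()).round(2), 'dp after turn',(T.T@(t-s['eef_pos'])/10).round(2))
E
python3 go.py 438 232 110 -5.4
```

```text
clk 1.10 pos [121.6 534.8 202.1] jaw -7.8 tilt(x-axis) [-0.002 -0.007 -1.   ] gap 93.7 j [1.28 0.3  1.52 0.   1.32 1.42] F [ 0.5  0.  -0.3]
dp total cm (now axes) [  9.35 -25.62  35.48]
turn deg [-2.44 -0.07  0.39] dp after turn [  9.21 -27.17  34.35]
```

Emit:
jog_arm(
  turn=[
    [-2.4,0,0],
    [0,0,0],
    [0,0,0],
    [0,0,0],
    [0,0,0],
    [0,0,0],
    [0,0,0],
    [0,0,0],
  ],
  dp=[
    [0,-3.4,4.3],
    [0,-3.4,4.3],
    [1,-3.4,4.3],
    [1,-3.4,4.3],
    [1,-3.4,4.3],
    [1,-3.4,4.3],
    [1,-3.4,4.3],
    [1,-3.4,4.3],
  ],
  gripper=[0,0,0,0,0,0,0,0],
)

```text
clock: 2.1
eef_pos: [442.1, 220.1, 140.8]
eef_rot: [-1.796, 1.563, -1.89]
wrist_force: [0.4, 0.9, -0.1]
finger_gap: 93.9
```

```bash
python3 go.py 438 232 110 -5.4
```

```text
clk 2.10 pos [442.1 220.1 140.8] jaw -5.4 tilt(x-axis) [-0.002 -0.008 -1.   ] gap 93.9 j [ 0.39  0.25  1.75 -0.01  1.15  0.49] F [ 0.4  0.9 -0.1]
dp total cm (now axes) [ 3.07  1.17 -0.52]
turn deg [ 0.03 -0.1   0.44] dp after turn [ 3.08  1.14 -0.52]
```

Emit:
jog_arm(
  turn=[
    [0,0,0.4],
    [0,0,0],
    [0,0,0],
  ],
  dp=[
    [3,1.1,-0.5],
    [2,0,0],
    [0,0,0],
  ],
  gripper=[0,0,0],
)

```text
clock: 2.48
eef_pos: [439.9, 227.8, 88.0]
eef_rot: [-2.668, 1.567, -2.769]
wrist_force: [1.0, -0.5, 1.2]
finger_gap: 93.8
```

```bash
python3 go.py 438 232 23 -5.4
```

```text
clk 2.48 pos [439.9 227.8  88. ] jaw -5.7 tilt(x-axis) [-0.004 -0.001 -1.   ] gap 93.8 j [0.4  0.32 1.79 0.   1.03 0.5 ] F [ 1.  -0.5  1.2]
dp total cm (now axes) [ 6.5   0.41 -0.21]
turn deg [-0.34 -0.21  0.11] dp after turn [ 6.5   0.4  -0.23]
```

Emit:
jog_arm(
  turn=[
    [0,0,0],
    [0,0,0],
    [0,0,0],
    [0,0,0],
    [0,0,0],
  ],
  dp=[
    [0,0.4,-0.2],
    [2,0,0],
    [2,0,0],
    [2,0,0],
    [0.4,0,0],
  ],
  gripper=[0,0,0,0,0],
)

```text
clock: 3.1
eef_pos: [439.7, 235.0, 27.4]
eef_rot: [0.611, 1.568, 0.512]
wrist_force: [0.1, -0.6, 0.8]
finger_gap: 93.8
```

```bash
python3 go.py 438 232 23 -5.4
python3 - <<'E'
from h import *
for n in("top","scene"):
    p,d=camera(n); 
    a=p[190:260,130:220] if n=='top' else p[140:230,110:230]
    cv2.imwrite(f'pics/{n}1.png',cv2.resize(a[:,:,::-1],None,fx=5,fy=5,interpolation=cv2.INTER_CUBIC))
E
```

```text
clk 3.10 pos [439.7 235.   27.4] jaw -5.6 tilt(x-axis) [ 0.003  0.002 -1.   ] gap 93.8 j [0.42 0.42 1.83 0.   0.89 0.52] F [ 0.1 -0.6  0.8]
dp total cm (now axes) [ 0.44 -0.31 -0.14]
turn deg [-0.23  0.15 -0.11] dp after turn [ 0.44 -0.31 -0.14]
```

View pics/scene1.png

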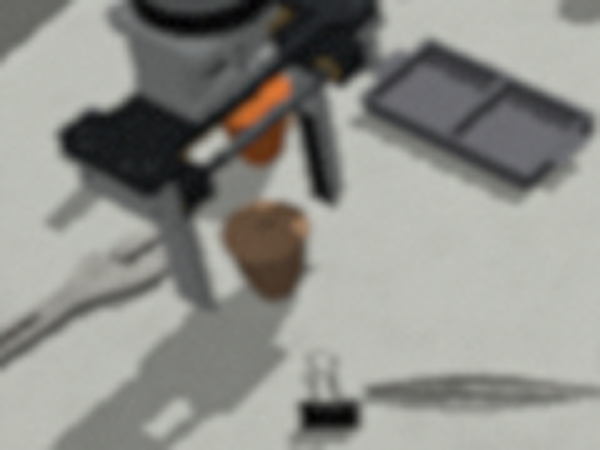

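Emit:
jog_arm(
  turn=[
    [0,0,0],
    [0,0,0],
    [0,0,0],
    [0,0,0],
    [0,0,0],
    [0,0,0],
    [0,0,0],
    [0,0,0],
  ],
  dp=[
    [0.4,-0.4,-0.1],
    [0,0,0],
    [0,0,0],
    [0,0,0],
    [0,0,0],
    [0,0,0],
    [0,0,0],
    [0,0,0],
  ],
  gripper=[0,0.4,0.6,0.6,0.6,0.6,0.6,0.6],
  grip_force=15,
)

```text
clock: 4.2
eef_pos: [439.8, 231.5, 26.2]
eef_rot: [0.552, 1.563, 0.454]
wrist_force: [-0.3, 0.4, 0.0]
finger_gap: 48.2
```

```bash
python3 go.py 438 232 23 -5.4
```

```text
clk 4.20 pos [439.8 231.5  26.2] jaw -5.6 tilt(x-axis) [ 0.007  0.003 -1.   ] gap 48.2 j [0.41 0.41 1.84 0.   0.88 0.51] F [-0.3  0.4  0. ]
dp total cm (now axes) [ 0.32  0.04 -0.18]
turn deg [-0.24  0.39 -0.24] dp after turn [ 0.32  0.04 -0.18]
```

Emit:
jog_arm(
  turn=[
    [0,0,0],
    [0,0,0],
    [0,0,0],
    [0,0,0],
    [0,0,0],
    [0,0,0],
    [0,0,0],
  ],
  dp=[
    [-1,0,0],
    [-3,0,0],
    [-4,0,0],
    [-1,0.3,4.4],
    [0,0.5,4.4],
    [0,0.5,4.4],
    [0,0.5,3.5],
  ],
  gripper=[0.6,0.6,0.6,0.6,0.6,0.6,0.6],
)

```text
clock: 5.08
eef_pos: [610.5, 233.1, 125.9]
eef_rot: [0.512, 1.56, 0.416]
wrist_force: [0.6, 0.3, 0.4]
finger_gap: 48.0
```

```bash
python3 go.py 614 239 50 -5.4;  python3 - <<'E'
from h import *
p,d=camera("scene"); 
a=p[70:230,100:280]
cv2.imwrite(f'pics/scene2.png',cv2.resize(a[:,:,::-1],None,fx=3.5,fy=3.5,interpolation=cv2.INTER_CUBIC))
E
```

```text
clk 5.08 pos [610.5 233.1 125.9] jaw -5.5 tilt(x-axis) [ 0.01   0.004 -1.   ] gap 48.0 j [0.31 0.59 1.29 0.   1.25 0.4 ] F [0.6 0.3 0.4]
dp total cm (now axes) [7.6  0.58 0.22]
turn deg [-0.13  0.55 -0.31] dp after turn [7.59 0.62 0.3 ]
```

View pics/scene2.png

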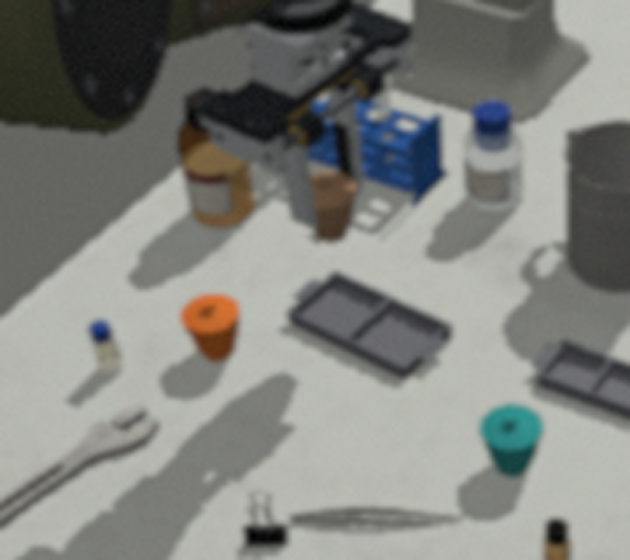

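Emit:
jog_arm(
  turn=[
    [0,0.5,-0.3],
    [0,0,0],
    [0,0,0],
    [0,0,0],
    [0,0,0],
  ],
  dp=[
    [1.5,0.6,0.3],
    [2,0,0],
    [2,0,0],
    [1.5,0,0],
    [0,0,0],
  ],
  gripper=[0.6,0.6,0.6,0.6,0.6],
)

```text
clock: 5.75
eef_pos: [616.8, 237.9, 52.7]
eef_rot: [-0.018, 1.57, -0.116]
wrist_force: [-0.6, 0.3, -0.9]
finger_gap: 48.3
```

```bash
python3 go.py 614 239 29.5 -5.4;  python3 - <<'E'
from h import *
p,d=camera("scene"); q,e=camera("top")
a=p[110:200,150:250]
cv2.imwrite(f'pics/scene3.png',cv2.resize(a[:,:,::-1],None,fx=5,fy=5,interpolation=cv2.INTER_CUBIC))
E
```

```text
clk 5.75 pos [616.8 237.9  52.7] jaw -5.6 tilt(x-axis) [ 0.001 -0.    -1.   ] gap 48.3 j [ 0.31  0.69  1.31 -0.    1.14  0.41] F [-0.6  0.3 -0.9]
dp total cm (now axes) [ 2.31  0.09 -0.29]
turn deg [-0.21  0.07  0.  ] dp after turn [ 2.32  0.09 -0.29]
```

View pics/scene3.png

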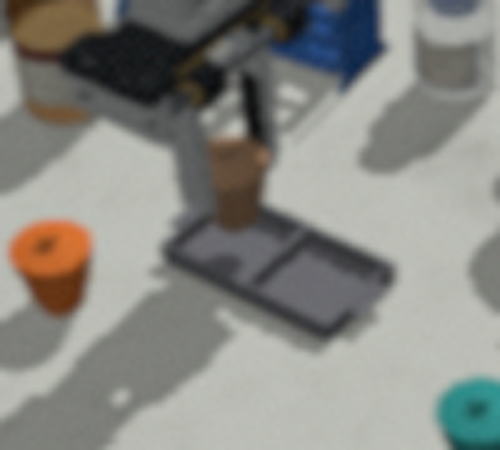

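Emit:
jog_arm(
  turn=[
    [0,0,0],
    [0,0,0],
    [0,0,0],
    [0,0,0],
  ],
  dp=[
    [0.8,0.1,-0.3],
    [0.8,0,0],
    [0.4,0,0],
    [0,0,0],
  ],
  gripper=[0.6,0.6,0.6,0.6],
)

```text
clock: 6.35
eef_pos: [615.1, 239.8, 34.4]
eef_rot: [0.329, 1.565, 0.231]
wrist_force: [0.4, 1.0, -0.7]
finger_gap: 47.7
```

```bash
python3 go.py 614 239 29.5 -5.4
```

```text
clk 6.35 pos [615.1 239.8  34.4] jaw -5.6 tilt(x-axis) [ 0.006  0.001 -1.   ] gap 47.7 j [ 0.32  0.71  1.33 -0.    1.1   0.41] F [ 0.4  1.  -0.7]
dp total cm (now axes) [ 0.49 -0.09 -0.11]
turn deg [-0.21  0.32 -0.11] dp after turn [ 0.49 -0.09 -0.1 ]
```

Emit:
jog_arm(
  turn=[
    [0,0,0],
    [0,0,0],
    [0,0,0],
  ],
  dp=[
    [0.3,-0.1,-0.1],
    [0.2,0,0],
    [0,0,0],
  ],
  gripper=[0.6,0.6,0.6],
)

```text
clock: 6.72
eef_pos: [614.2, 238.8, 29.4]
eef_rot: [0.339, 1.564, 0.241]
wrist_force: [1.0, 0.4, -1.2]
finger_gap: 48.1
```

```bash
python3 go.py 614 239 29.5 -5.4
```

```text
clk 6.72 pos [614.2 238.8  29.4] jaw -5.6 tilt(x-axis) [ 0.006  0.002 -1.   ] gap 48.1 j [ 0.32  0.71  1.33 -0.    1.09  0.41] F [ 1.   0.4 -1.2]
dp total cm (now axes) [-0.01  0.02 -0.02]
turn deg [-0.21  0.34 -0.12] dp after turn [-0.01  0.02 -0.02]
```

Emit:
jog_arm(
  turn=[
    [0,0,0],
    [0,0,0],
  ],
  dp=[
    [0.15,0,0],
    [0,0,0],
  ],
  gripper=[0.6,0.6],
)

```text
clock: 6.98
eef_pos: [614.8, 239.1, 29.2]
eef_rot: [0.362, 1.563, 0.264]
wrist_force: [0.3, -0.3, -0.3]
finger_gap: 48.2
```

Emit:
jog_arm(
  turn=[
    [0,0,0],
    [0,0,0],
  ],
  dp=[
    [0.15,0,0],
    [0,0,0],
  ],
  gripper=[0.6,0.6],
)

```text
clock: 7.22
eef_pos: [615.3, 239.3, 29.1]
eef_rot: [0.381, 1.561, 0.283]
wrist_force: [-0.6, -1.1, -0.2]
finger_gap: 48.7
```

Emit:
jog_arm(
  turn=[
    [0,0,0],
    [0,0,0],
  ],
  dp=[
    [0.3,0,-0.1],
    [0,0,0],
  ],
  gripper=[0.6,0.6],
)

```text
clock: 7.48
eef_pos: [616.3, 239.5, 28.6]
eef_rot: [0.35, 1.555, 0.252]
wrist_force: [-0.1, -0.8, -1.4]
finger_gap: 48.2
```

```bash
python3 go.py 614 239 29 -5.4;  python3 - <<'E'
from h import *
p,d=camera("scene"); 
a=p[110:200,150:250]
cv2.imwrite(f'pics/scene4.png',cv2.resize(a[:,:,::-1],None,fx=6,fy=6,interpolation=cv2.INTER_CUBIC))
E
```

```text
clk 7.47 pos [616.3 239.5  28.6] jaw -5.6 tilt(x-axis) [ 0.015  0.004 -1.   ] gap 48.2 j [ 0.32  0.71  1.34 -0.    1.08  0.41] F [-0.1 -0.8 -1.4]
dp total cm (now axes) [-0.04 -0.07 -0.23]
turn deg [-0.23  0.83 -0.3 ] dp after turn [-0.04 -0.07 -0.23]
```

View pics/scene4.png

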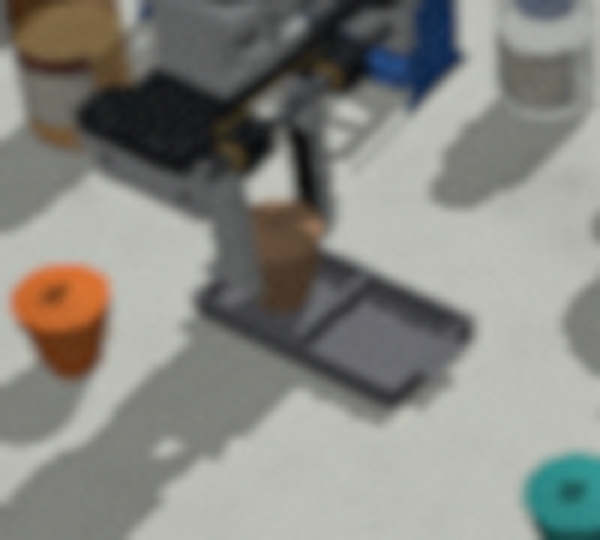

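Emit:
jog_arm(
  turn=[
    [0,0.8,-0.3],
    [0,0,0],
  ],
  dp=[
    [0.1,0,-0.2],
    [0,0,0],
  ],
  gripper=[0.6,0.6],
)

```text
clock: 7.78
eef_pos: [615.6, 239.8, 28.4]
eef_rot: [0.205, 1.568, 0.106]
wrist_force: [0.3, -0.2, 2.3]
finger_gap: 48.0
```

Emit:
jog_arm(
  turn=[
    [0,0,0],
    [0,0,0],
    [0,0,0],
    [0,0,0],
  ],
  dp=[
    [0,0,0],
    [0,0,0],
    [0,0,0],
    [0,0,0],
  ],
  gripper=[0.45,0.4,0.3,0.3],
)

```text
clock: 8.28
eef_pos: [614.4, 239.7, 26.9]
eef_rot: [-1.74, 1.57, -1.839]
wrist_force: [0.3, 0.5, 0.2]
finger_gap: 66.0
```

```bash
python3 go.py 614 239 29 -5.4;  python3 - <<'E'
from h import *
p,d=camera("scene"); 
a=p[110:200,150:250]
cv2.imwrite(f'pics/scene5.png',cv2.resize(a[:,:,::-1],None,fx=6,fy=6,interpolation=cv2.INTER_CUBIC))
E
```

```text
clk 8.28 pos [614.4 239.7  26.9] jaw -5.6 tilt(x-axis) [-0. -0. -1.] gap 66.0 j [ 0.32  0.72  1.33 -0.    1.09  0.41] F [0.3 0.5 0.2]
dp total cm (now axes) [-0.21 -0.07 -0.04]
turn deg [-0.22 -0.    0.02] dp after turn [-0.21 -0.07 -0.04]
```

View pics/scene5.png

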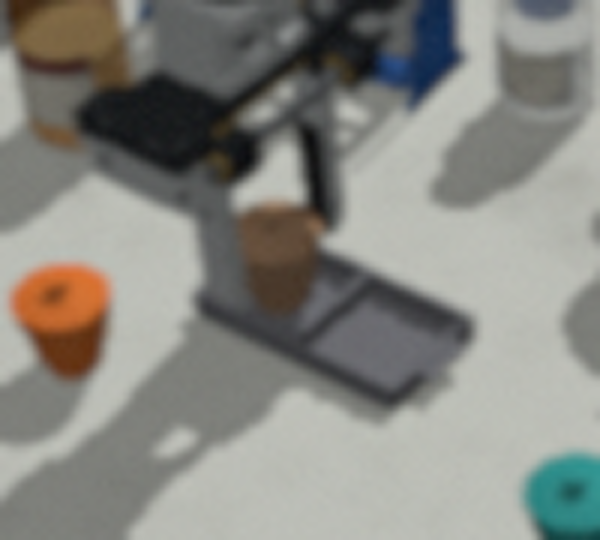

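Emit:
jog_arm(
  turn=[
    [0,0,0],
    [0,0,0],
    [0,0,0],
    [0,0,0],
    [0,0,0],
    [0,0,0],
    [0,0,0],
    [0,0,0],
  ],
  dp=[
    [-1,0,0],
    [-4,0,0],
    [-5,0,0],
    [-2,-4,-1],
    [0,-5.5,-1.5],
    [0,-5.5,-1.5],
    [0,-5.5,-1.5],
    [0,-5.5,-1.5],
  ],
  gripper=[0.3,0.3,0.3,0.2,0,0,0,0],
)

```text
clock: 9.32
eef_pos: [517.7, -16.3, 156.2]
eef_rot: [0.015, 1.564, -0.078]
wrist_force: [0.5, -0.2, -0.6]
finger_gap: 93.5
```

Emit:
jog_arm(
  turn=[
    [0,0,0],
    [0,0,0],
    [0,0,0],
    [0,0,0],
    [0,0,0],
    [0,0,0],
  ],
  dp=[
    [0,-5.5,-1.5],
    [0,-5.5,-1.5],
    [0,-5.5,-1.5],
    [0,-5.5,-1.5],
    [0,-5.5,-1.5],
    [0,-5,-0.5],
  ],
  gripper=[0,0,0,0,0,0],
)

```text
clock: 10.07
eef_pos: [403.0, -343.0, 162.0]
eef_rot: [-0.231, 1.556, -0.324]
wrist_force: [1.3, 1.1, 0.6]
finger_gap: 93.7
```

```bash
python3 go.py 456 -359 90 -5.4
```

```text
clk 10.07 pos [ 403. -343.  162.] jaw -5.3 tilt(x-axis) [ 0.014 -0.005 -1.   ] gap 93.7 j [-0.78  0.29  1.64  0.01  1.2  -0.69] F [1.3 1.1 0.6]
dp total cm (now axes) [ 7.28 -1.08  5.32]
turn deg [0.06 0.83 0.19] dp after turn [ 7.2  -1.1   5.42]
```

Emit:
jog_arm(
  turn=[
    [0,0.8,0.2],
    [0,0,0],
    [0,0,0],
    [0,0,0],
  ],
  dp=[
    [2,-1.1,5.4],
    [2.5,0,0],
    [2,0,0],
    [0,0,0],
  ],
  gripper=[0,0,0,0],
)

```text
clock: 10.58
eef_pos: [456.3, -364.8, 98.9]
eef_rot: [-0.657, 1.567, -0.757]
wrist_force: [1.2, -0.5, 0.9]
finger_gap: 94.1
```

```bash
python3 go.py 456 -359 24 -5.4
```

```text
clk 10.57 pos [ 456.3 -364.8   98.9] jaw -5.7 tilt(x-axis) [ 0.003 -0.003 -1.   ] gap 94.1 j [-0.74  0.48  1.54 -0.    1.12 -0.64] F [ 1.2 -0.5  0.9]
dp total cm (now axes) [ 7.49  0.59 -0.11]
turn deg [-0.33  0.18  0.14] dp after turn [ 7.49  0.57 -0.09]
```

Emit:
jog_arm(
  turn=[
    [0,0,0],
    [0,0,0],
    [0,0,0],
    [0,0,0],
    [0,0,0],
    [0,0,0],
  ],
  dp=[
    [0.5,0.6,-0.1],
    [1.5,0,0],
    [2,0,0],
    [2,0,0],
    [1.2,0,0],
    [0,0,0],
  ],
  gripper=[0,0,0,0,0,0],
)

```text
clock: 11.32
eef_pos: [457.2, -358.9, 26.9]
eef_rot: [-0.643, 1.561, -0.742]
wrist_force: [0.1, 0.5, 0.2]
finger_gap: 93.9
```

```bash
python3 go.py 456 -359 24 -5.4;  python3 - <<'E'
from h import *
p,d=camera("scene"); 
a=p[220:330,310:430]
cv2.imwrite(f'pics/scene6.png',cv2.resize(a[:,:,::-1],None,fx=5,fy=5,interpolation=cv2.INTER_CUBIC))
E
```

```text
clk 11.32 pos [ 457.2 -358.9   26.9] jaw -5.7 tilt(x-axis) [ 0.007 -0.006 -1.   ] gap 93.9 j [-0.73  0.57  1.59 -0.    0.97 -0.63] F [0.1 0.5 0.2]
dp total cm (now axes) [ 0.29 -0.02 -0.12]
turn deg [-0.29  0.43  0.32] dp after turn [ 0.29 -0.02 -0.12]
```

View pics/scene6.png

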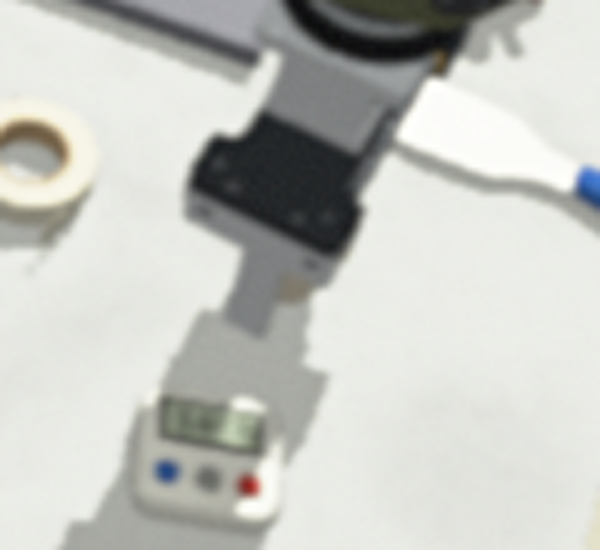

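Emit:
jog_arm(
  turn=[
    [0,0.4,0.3],
    [0,0,0],
    [0,0,0],
    [0,0,0],
    [0,0,0],
    [0,0,0],
    [0,0,0],
  ],
  dp=[
    [0.3,0,-0.1],
    [0,0,0],
    [0,0,0],
    [0,0,0],
    [0,0,0],
    [0,0,0],
    [0,0,0],
  ],
  gripper=[0,0.4,0.6,0.6,0.6,0.6,0.6],
)

```text
clock: 12.25
eef_pos: [457.2, -359.7, 26.4]
eef_rot: [-0.615, 1.567, -0.715]
wrist_force: [0.6, 0.4, -0.5]
finger_gap: 48.5
```

Emit:
jog_arm(
  turn=[
    [0,0,0],
    [0,0,0],
    [0,0,0],
    [0,0,0],
    [0,0,0],
    [0,0,0],
    [0,0,0],
    [0,0,0],
  ],
  dp=[
    [-1,0,0],
    [-3,0,0],
    [-4.5,0,0],
    [-3,0,0],
    [0,4,1],
    [0,5.5,1.5],
    [0,5.5,1.5],
    [0,5.5,1.5],
  ],
  gripper=[0.6,0.6,0.6,0.6,0.6,0.6,0.6,0.6],
)

```text
clock: 13.25
eef_pos: [533.0, -158.6, 150.1]
eef_rot: [-0.507, 1.563, -0.612]
wrist_force: [1.0, -0.1, -0.3]
finger_gap: 48.5
```

```bash
python3 go.py 608 175 130 -5.4;  python3 - <<'E'
from h import *
p,d=camera("scene"); 
cv2.imwrite(f'pics/scene7.png',p[:,:,::-1])
E
```

```text
clk 13.25 pos [ 533.  -158.6  150.1] jaw -6.0 tilt(x-axis) [ 0.007 -0.005 -1.   ] gap 48.5 j [-0.35  0.36  1.58 -0.    1.2  -0.25] F [ 1.  -0.1 -0.3]
dp total cm (now axes) [ 1.9  33.98  3.93]
turn deg [-0.65  0.41  0.23] dp after turn [ 2.01 33.92  4.32]
```

View pics/scene7.png

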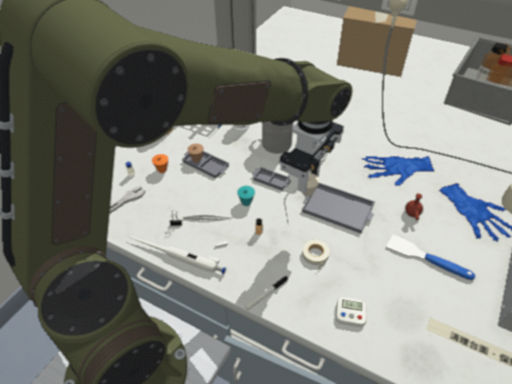

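Emit:
jog_arm(
  turn=[
    [-0.6,0.4,0.2],
    [0,0,0],
    [0,0,0],
    [0,0,0],
    [0,0,0],
    [0,0,0],
    [0,0,0],
  ],
  dp=[
    [0,5.5,1],
    [0,5.5,1],
    [0,5.5,1],
    [0,5.5,0.5],
    [0,5.5,0.5],
    [0,4.5,0],
    [0,0,0],
  ],
  gripper=[0.6,0.6,0.6,0.6,0.6,0.6,0.6],
)

```text
clock: 14.18
eef_pos: [605.7, 172.8, 155.3]
eef_rot: [0.241, 1.566, 0.152]
wrist_force: [-1.0, -0.7, -0.7]
finger_gap: 48.6
```

```bash
python3 go.py 608 175 55 -5.4;  python3 - <<'E'
from h import *
p,d=camera("top"); m=np.ones(d.shape,bool)
Z=np.full(d.shape,np.nan);m=d>0;Z[m]=pts('top',d,m)[:,2]
cv2.imwrite('pics/top7.png',cv2.resize(p[120:220,130:240,::-1],None,fx=6,fy=6,interpolation=cv2.INTER_CUBIC))
E
```

```text
clk 14.18 pos [605.7 172.8 155.3] jaw -5.1 tilt(x-axis) [ 0.005  0.001 -1.   ] gap 48.6 j [ 0.22  0.52  1.34 -0.    1.28  0.31] F [-1.  -0.7 -0.7]
dp total cm (now axes) [10.03  0.23  0.16]
turn deg [ 0.29  0.26 -0.07] dp after turn [10.03  0.24  0.21]
```

View pics/top7.png

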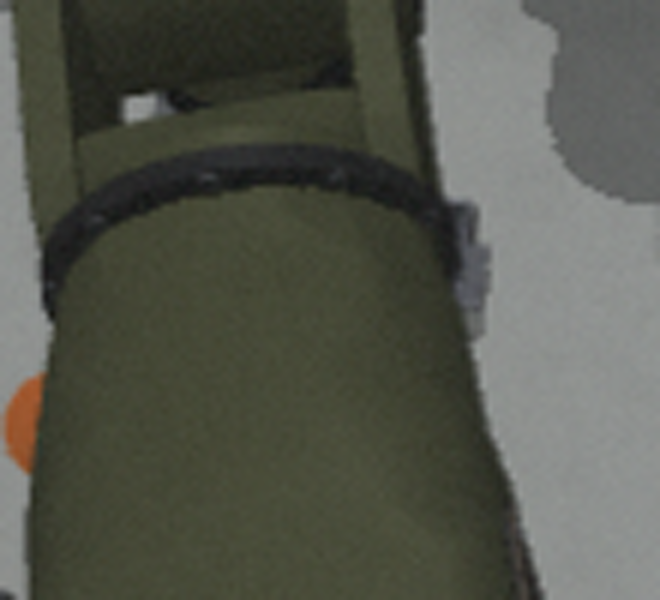

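Emit:
jog_arm(
  turn=[
    [0.3,0.2,0],
    [0,0,0],
    [0,0,0],
    [0,0,0],
    [0,0,0],
  ],
  dp=[
    [2,0.2,0.2],
    [3,0,0],
    [3,0,0],
    [2,0,0],
    [0,0,0],
  ],
  gripper=[0.6,0.6,0.6,0.6,0.6],
)

```text
clock: 14.85
eef_pos: [607.6, 166.8, 48.3]
eef_rot: [-2.909, 1.568, -3.013]
wrist_force: [1.0, -0.4, -0.0]
finger_gap: 48.3
```

```bash
python3 go.py 608 175 30 -5.4;  python3 - <<'E'
from h import *
p,d=camera("scene"); 
a=p[110:200,150:250]
cv2.imwrite(f'pics/scene8.png',cv2.resize(a[:,:,::-1],None,fx=6,fy=6,interpolation=cv2.INTER_CUBIC))
E
```

```text
clk 14.85 pos [607.6 166.8  48.3] jaw -5.9 tilt(x-axis) [-0.002 -0.    -1.   ] gap 48.3 j [0.21 0.64 1.42 0.   1.09 0.31] F [ 1.  -0.4 -0. ]
dp total cm (now axes) [ 1.83  0.82 -0.04]
turn deg [-0.55 -0.14  0.03] dp after turn [ 1.83  0.82 -0.03]
```

View pics/scene8.png

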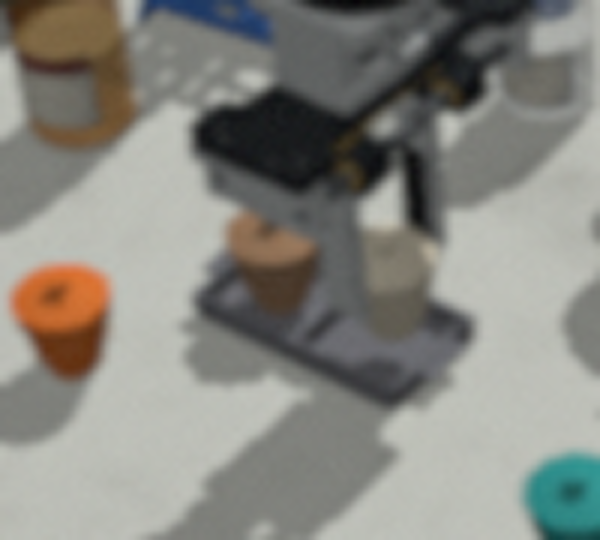

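Emit:
jog_arm(
  turn=[
    [-0.5,0,0],
    [0,0,0],
    [0,0,0],
  ],
  dp=[
    [0,0.8,0],
    [0.8,0,0],
    [0.3,0,0],
  ],
  gripper=[0.6,0.6,0.6],
)

```text
clock: 15.28
eef_pos: [610.1, 175.2, 39.9]
eef_rot: [0.399, 1.568, 0.304]
wrist_force: [0.9, -0.0, -1.1]
finger_gap: 48.0
```

```bash
python3 go.py 608 175 30 -5.4
```

```text
clk 15.28 pos [610.1 175.2  39.9] jaw -5.5 tilt(x-axis) [ 0.002  0.001 -1.   ] gap 48.0 j [0.22 0.65 1.41 0.   1.08 0.32] F [ 0.9 -0.  -1.1]
dp total cm (now axes) [ 0.99 -0.04 -0.21]
turn deg [-0.05  0.13 -0.05] dp after turn [ 0.99 -0.04 -0.21]
```

Emit:
jog_arm(
  turn=[
    [0,0,0],
    [0,0,0],
    [0,0,0],
    [0,0,0],
  ],
  dp=[
    [0.4,0,-0.2],
    [0.4,0,0],
    [0.2,0,0],
    [0,0,0],
  ],
  gripper=[0.6,0.6,0.6,0.6],
)

```text
clock: 15.78
eef_pos: [608.0, 175.4, 29.4]
eef_rot: [0.39, 1.568, 0.295]
wrist_force: [0.1, -0.3, -0.5]
finger_gap: 48.5
```

Emit:
jog_arm(
  turn=[
    [0,0.2,0],
    [0,0,0],
  ],
  dp=[
    [0.2,0,0],
    [0,0,0],
  ],
  gripper=[0.6,0.6],
)

```text
clock: 16.02
eef_pos: [608.9, 175.7, 29.1]
eef_rot: [1.014, 1.569, 0.919]
wrist_force: [0.0, -0.1, 0.4]
finger_gap: 48.5
```

```bash
python3 go.py 608 175 29 -5.4
```

```text
clk 16.02 pos [608.9 175.7  29.1] jaw -5.4 tilt(x-axis) [ 0.001  0.002 -1.   ] gap 48.5 j [0.22 0.67 1.42 0.   1.06 0.32] F [ 0.  -0.1  0.4]
dp total cm (now axes) [ 0.01 -0.07 -0.09]
turn deg [-0.05  0.07 -0.11] dp after turn [ 0.01 -0.07 -0.09]
```

Grip happened at 26.4, so 29.1 is on the floor (3 mm) within about 0.3 mm. One more nudge, then release gently.

Emit:
jog_arm(
  turn=[
    [0,0,0],
    [0,0,0],
  ],
  dp=[
    [0.2,0,-0.1],
    [0,0,0],
  ],
  gripper=[0.6,0.6],
)

```text
clock: 16.27
eef_pos: [609.2, 175.9, 28.9]
eef_rot: [0.546, 1.565, 0.451]
wrist_force: [-0.2, 0.7, -0.4]
finger_gap: 47.9
```

Emit:
jog_arm(
  turn=[
    [0,0,0],
    [0,0,0],
    [0,0,0],
    [0,0,0],
  ],
  dp=[
    [0,0,0],
    [0,0,0],
    [0,0,0],
    [0,0,0],
  ],
  gripper=[0.45,0.4,0.3,0.3],
)

```text
clock: 16.77
eef_pos: [608.9, 175.8, 28.2]
eef_rot: [0.593, 1.566, 0.498]
wrist_force: [-0.1, 0.3, 0.2]
finger_gap: 65.8
```

```bash
python3 go.py 463 375.5 110 90;  python3 - <<'E'
from h import *
p,d=camera("scene"); 
a=p[110:200,150:250]
cv2.imwrite(f'pics/scene9.png',cv2.resize(a[:,:,::-1],None,fx=6,fy=6,interpolation=cv2.INTER_CUBIC))
E
```

```text
clk 16.77 pos [608.9 175.8  28.2] jaw -5.5 tilt(x-axis) [ 0.004  0.002 -1.   ] gap 65.8 j [0.22 0.67 1.42 0.   1.05 0.32] F [-0.1  0.3  0.2]
dp total cm (now axes) [ -8.2   18.52 -16.39]
turn deg [-9.546e+01  2.900e-01  7.000e-02] dp after turn [-8.18 14.59 19.97]
```

View pics/scene9.png

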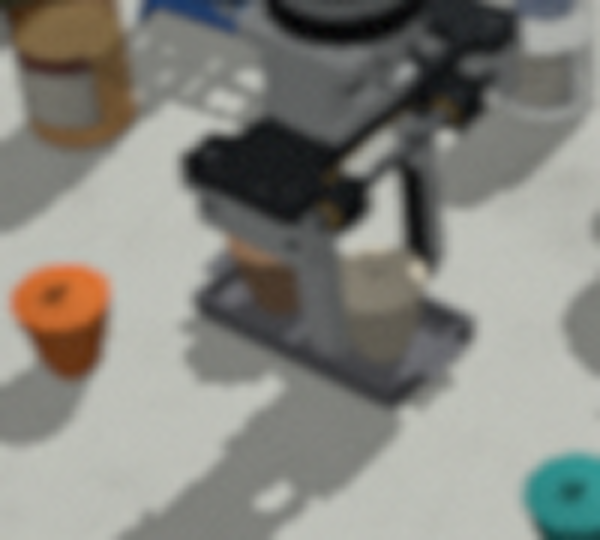

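Emit:
jog_arm(
  turn=[
    [0,0,0],
    [0,0,0],
    [0,0,0],
    [-10.6,0,0],
    [-10.6,0,0],
    [-10.6,0,0],
    [-10.6,0,0],
    [-10.6,0,0],
  ],
  dp=[
    [-1,0,0],
    [-4,0,0],
    [-5,0,0],
    [-3,0,0],
    [0,0,0],
    [0,0,0],
    [0,0,0],
    [0,0,0],
  ],
  gripper=[0.3,0.3,0.3,0.3,0.3,0.3,0.3,0.3],
)

```text
clock: 17.82
eef_pos: [608.6, 175.6, 168.7]
eef_rot: [-0.478, 1.562, 0.368]
wrist_force: [0.2, -0.1, 0.3]
finger_gap: 66.0
```

Emit:
jog_arm(
  turn=[
    [-10.6,0,0],
    [-10.6,0,0],
    [-10.6,0,0],
    [-10.6,0,0],
    [0,0,0],
  ],
  dp=[
    [0,0,0],
    [0,0,0],
    [0,0,0],
    [0,0,0],
    [0,0,0],
  ],
  gripper=[0.3,0.3,0.3,0.3,0.3],
)

```text
clock: 18.45
eef_pos: [608.7, 175.6, 172.9]
eef_rot: [-1.272, 1.558, 0.323]
wrist_force: [0.9, 0.3, 0.4]
finger_gap: 66.1
```

```bash
python3 go.py 463 375.5 110 90
```

```text
clk 18.45 pos [608.7 175.6 172.9] jaw 91.4 tilt(x-axis) [ 0.012  0.004 -1.   ] gap 66.1 j [ 0.22  0.5   1.31  0.    1.31 -1.37] F [0.9 0.3 0.4]
dp total cm (now axes) [ 6.19 14.16 20.31]
turn deg [1.39 0.22 0.7 ] dp after turn [ 6.29 14.57 19.99]
```

Emit:
jog_arm(
  turn=[
    [1.4,0.2,0.7],
    [0,0,0],
    [0,0,0],
    [0,0,0],
    [0,0,0],
    [0,0,0],
  ],
  dp=[
    [0,3.5,5],
    [1.5,3.5,5],
    [1.5,3.5,5],
    [1.5,3,4.4],
    [1.5,0.5,0.5],
    [0,0,0],
  ],
  gripper=[0.45,0.45,0.45,0.45,0.45,0.45],
)

```text
clock: 19.2
eef_pos: [466.9, 379.0, 113.9]
eef_rot: [-1.027, 1.567, 0.513]
wrist_force: [0.8, -0.1, 0.9]
finger_gap: 51.6
```

```bash
python3 go.py 463 375.5 20 90;  python3 - <<'E'
from h import *
p,d=camera("scene"); 
a=p[90:220,70:250]
cv2.imwrite(f'pics/scene10.png',cv2.resize(a[:,:,::-1],None,fx=4,fy=4,interpolation=cv2.INTER_CUBIC))
E
```

```text
clk 19.20 pos [466.9 379.  113.9] jaw 88.2 tilt(x-axis) [ 0.003  0.002 -1.   ] gap 51.6 j [ 0.62  0.5   1.47 -0.    1.17 -0.92] F [ 0.8 -0.1  0.9]
dp total cm (now axes) [ 9.39  0.41 -0.38]
turn deg [-1.8   0.1   0.17] dp after turn [ 9.39  0.39 -0.35]
```

View pics/scene10.png

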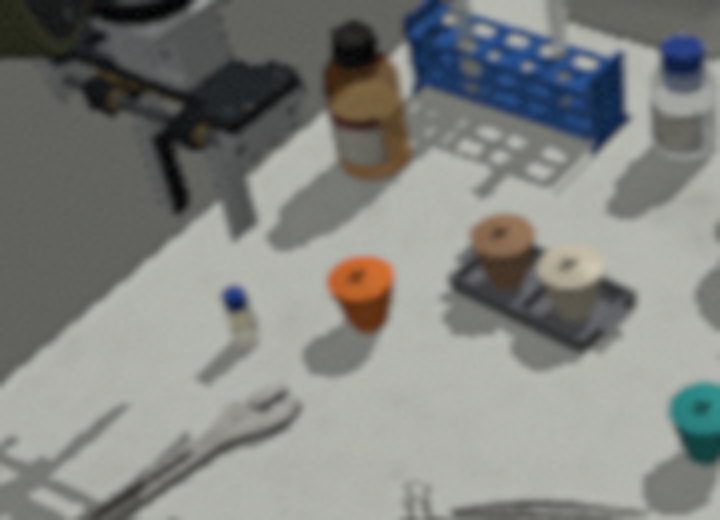

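Emit:
jog_arm(
  turn=[
    [-1.8,0,0],
    [0,0,0],
    [0,0,0],
    [0,0,0],
  ],
  dp=[
    [1.5,0.4,-0.4],
    [2,0,0],
    [0.5,0,0],
    [0,0,0],
  ],
  gripper=[0.45,0.45,0.45,0.45],
)

```text
clock: 19.75
eef_pos: [466.1, 371.5, 74.0]
eef_rot: [-1.046, 1.564, 0.522]
wrist_force: [0.3, -0.1, -0.2]
finger_gap: 51.4
```

```bash
python3 go.py 463 375.5 20 90;  python3 - <<'E'
from h import *
p,d=camera("scene"); 
a=p[110:200,80:180]
cv2.imwrite(f'pics/scene11.png',cv2.resize(a[:,:,::-1],None,fx=6,fy=6,interpolation=cv2.INTER_CUBIC))
E
```

```text
clk 19.75 pos [466.1 371.5  74. ] jaw 89.8 tilt(x-axis) [ 0.006  0.003 -1.   ] gap 51.4 j [ 0.61  0.53  1.52 -0.    1.09 -0.96] F [ 0.3 -0.1 -0.2]
dp total cm (now axes) [5.4  0.34 0.38]
turn deg [-0.19  0.2   0.34] dp after turn [5.4  0.31 0.4 ]
```

View pics/scene11.png

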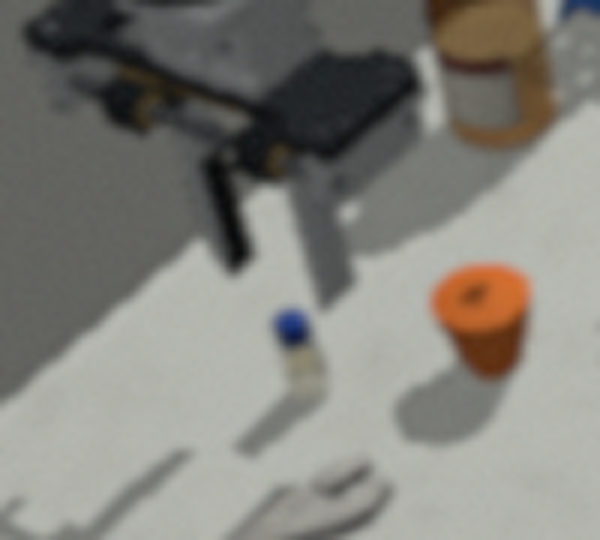

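Emit:
jog_arm(
  turn=[
    [0,0.2,0.3],
    [0,0,0],
    [0,0,0],
    [0,0,0],
  ],
  dp=[
    [0,0.3,0.4],
    [1.5,0,0],
    [1.5,0,0],
    [0,0,0],
  ],
  gripper=[0.45,0.45,0.45,0.45],
)

```text
clock: 20.3
eef_pos: [463.1, 376.0, 42.7]
eef_rot: [-1.283, 1.569, 0.285]
wrist_force: [0.0, 0.4, 0.5]
finger_gap: 51.8
```

```bash
python3 go.py 463 375.5 20 90;  python3 - <<'E'
from h import *
p,d=camera("scene"); 
a=p[110:200,80:180]
cv2.imwrite(f'pics/scene12.png',cv2.resize(a[:,:,::-1],None,fx=6,fy=6,interpolation=cv2.INTER_CUBIC))
E
```

```text
clk 20.30 pos [463.1 376.   42.7] jaw 89.8 tilt(x-axis) [ 0.001  0.    -1.   ] gap 51.8 j [ 0.62  0.58  1.53 -0.    1.03 -0.95] F [0.  0.4 0.5]
dp total cm (now axes) [ 2.27  0.01 -0.05]
turn deg [-0.18  0.02  0.07] dp after turn [ 2.27  0.01 -0.05]
```

View pics/scene12.png

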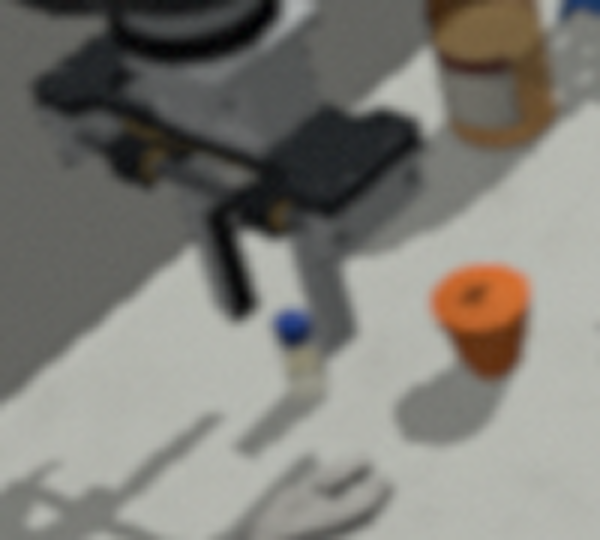

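Emit:
jog_arm(
  turn=[
    [0,0,0],
    [0,0,0],
    [0,0,0],
    [0,0,0],
  ],
  dp=[
    [1.2,0,0],
    [1,0,0],
    [0.2,0,0],
    [0,0,0],
  ],
  gripper=[0.45,0.45,0.45,0.45],
)

```text
clock: 20.85
eef_pos: [463.6, 376.3, 17.9]
eef_rot: [-1.104, 1.568, 0.463]
wrist_force: [-0.6, 0.2, 1.1]
finger_gap: 51.9
```

Emit:
jog_arm(
  turn=[
    [0,0,0],
    [0,0,0],
    [0,0,0],
    [0,0,0],
    [0,0,0],
    [0,0,0],
  ],
  dp=[
    [0,0,0],
    [0,0,0],
    [0,0,0],
    [0,0,0],
    [0,0,0],
    [0,0,0],
  ],
  gripper=[0.6,0.7,0.85,0.85,0.85,0.85],
  grip_force=10,
)

```text
clock: 21.6
eef_pos: [464.0, 376.6, 18.8]
eef_rot: [-1.054, 1.567, 0.514]
wrist_force: [-0.2, -0.5, 0.1]
finger_gap: 20.8
```

```bash
python3 go.py 643 -4 130 90
```

```text
clk 21.60 pos [464.  376.6  18.8] jaw 89.8 tilt(x-axis) [ 0.004  0.002 -1.   ] gap 20.8 j [ 0.62  0.61  1.54 -0.    0.99 -0.95] F [-0.2 -0.5  0.1]
dp total cm (now axes) [-11.13 -18.06 -37.98]
turn deg [-0.18  0.11  0.2 ] dp after turn [-11.12 -17.9  -38.06]
```

Emit:
jog_arm(
  turn=[
    [0,0,0],
    [0,0,0],
    [0,0,0],
    [0,0,0],
    [0,0,0],
    [0,0,0],
    [0,0,0],
    [0,0,0],
  ],
  dp=[
    [-1,0,0],
    [-3,0,0],
    [-4,0,0],
    [-3,0,-2],
    [0,-2.6,-5.2],
    [0,-2.6,-5.2],
    [0,-2.6,-5.2],
    [0,-2.6,-5.2],
  ],
  gripper=[0.85,0.85,0.85,0.85,0.85,0.85,0.85,0.85],
)

```text
clock: 22.6
eef_pos: [569.1, 145.1, 138.6]
eef_rot: [-1.167, 1.561, 0.407]
wrist_force: [0.2, 1.5, 0.4]
finger_gap: 20.7
```

```bash
python3 go.py 642.5 19 130 91
```

```text
clk 22.60 pos [569.1 145.1 138.6] jaw 90.2 tilt(x-axis) [ 0.009  0.004 -1.   ] gap 20.7 j [ 0.19  0.44  1.5   0.    1.2  -1.39] F [0.2 1.5 0.4]
dp total cm (now axes) [  0.88  -7.29 -12.64]
turn deg [-0.8   0.22  0.51] dp after turn [  0.86  -7.12 -12.73]
```

Emit:
jog_arm(
  turn=[
    [-0.8,0.2,0.5],
    [0,0,0],
    [0,0,0],
    [0,0,0],
    [0,0,0],
  ],
  dp=[
    [0.3,-2.6,-5.2],
    [0.3,-2.6,-5],
    [0.3,-1.5,-1.5],
    [0,0,0],
    [0,0,0],
  ],
  gripper=[0.85,0.85,0.85,0.85,0.85],
)

```text
clock: 23.22
eef_pos: [639.8, 21.7, 133.0]
eef_rot: [-1.488, 1.568, 0.096]
wrist_force: [0.8, 1.0, 0.1]
finger_gap: 20.8
```

```bash
python3 go.py 642.5 19 50 91
```

```text
clk 23.23 pos [639.8  21.7 133. ] jaw 90.8 tilt(x-axis) [ 0.003  0.    -1.   ] gap 20.8 j [-0.02  0.56  1.32  0.    1.25 -1.61] F [0.8 1.  0.1]
dp total cm (now axes) [ 8.3  -0.23 -0.27]
turn deg [-0.23  0.01  0.19] dp after turn [ 8.3  -0.26 -0.27]
```

Emit:
jog_arm(
  turn=[
    [0,0,0],
    [0,0,0],
    [0,0,0],
    [0,0,0],
    [0,0,0],
  ],
  dp=[
    [1.5,-0.3,-0.3],
    [2.5,0,0],
    [2.5,0,0],
    [1.5,0,0],
    [0,0,0],
  ],
  gripper=[0.85,0.85,0.85,0.85,0.85],
)

```text
clock: 23.85
eef_pos: [641.7, 22.5, 49.0]
eef_rot: [-1.42, 1.568, 0.17]
wrist_force: [0.2, 0.4, 0.3]
finger_gap: 20.5
```

```bash
python3 go.py 642.5 19 24 91;  python3 - <<'E'
from h import *
p,d=camera("scene"); 
a=p[120:210,210:310]
cv2.imwrite(f'pics/scene13.png',cv2.resize(a[:,:,::-1],None,fx=6,fy=6,interpolation=cv2.INTER_CUBIC))
E
```

```text
clk 23.85 pos [641.7  22.5  49. ] jaw 91.1 tilt(x-axis) [ 0.003  0.    -1.   ] gap 20.5 j [-0.02  0.66  1.38  0.    1.1  -1.61] F [0.2 0.4 0.3]
dp total cm (now axes) [ 2.5  -0.07 -0.35]
turn deg [0.06 0.02 0.16] dp after turn [ 2.5  -0.07 -0.35]
```

View pics/scene13.png

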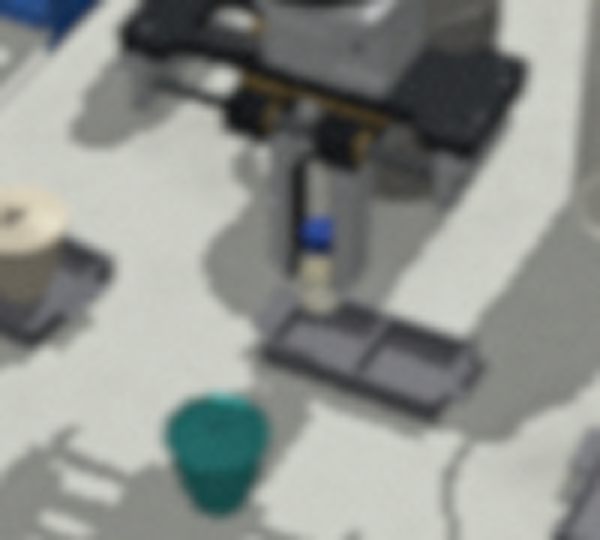

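Run:
```python
from h import *
print(ray('scene',210+320/6,120+298/6,31), 'cap',ray('scene',210+317/6,120+226/6,79))
```

```text
[642.66096221  21.65884373  31.        ] cap [640.64087038  22.70644421  79.        ]
```

Consistent with the TCP (641.7, 22.5). Continue down.

Emit:
jog_arm(
  turn=[
    [0,0,0],
    [0,0,0],
    [0,0,0],
    [0,0,0],
  ],
  dp=[
    [0.8,-0.1,-0.3],
    [0.8,0,0],
    [0.3,0,0],
    [0,0,0],
  ],
  gripper=[0.85,0.85,0.85,0.85],
)

```text
clock: 24.4
eef_pos: [644.3, 19.2, 31.5]
eef_rot: [-1.536, 1.564, 0.053]
wrist_force: [-0.5, 0.1, -0.7]
finger_gap: 20.6
```

```bash
python3 go.py 642.5 19 21.5 91
```

```text
clk 24.40 pos [644.3  19.2  31.5] jaw 91.1 tilt(x-axis) [ 0.007  0.    -1.   ] gap 20.6 j [-0.03  0.68  1.38  0.    1.07 -1.62] F [-0.5  0.1 -0.7]
dp total cm (now axes) [ 1.    0.19 -0.02]
turn deg [0.06 0.01 0.4 ] dp after turn [ 1.    0.18 -0.02]
```

Emit:
jog_arm(
  turn=[
    [0,0,0.4],
    [0,0,0],
    [0,0,0],
    [0,0,0],
  ],
  dp=[
    [0.4,0.2,0],
    [0.4,0,0],
    [0.25,0,0],
    [0,0,0],
  ],
  gripper=[0.85,0.85,0.85,0.85],
)

```text
clock: 24.9
eef_pos: [642.7, 19.3, 21.4]
eef_rot: [-1.316, 1.57, 0.273]
wrist_force: [0.2, -0.2, 1.0]
finger_gap: 20.5
```

Emit:
jog_arm(
  turn=[
    [0,0,0],
    [0,0,0],
  ],
  dp=[
    [0.2,0,0],
    [0,0,0],
  ],
  gripper=[0.85,0.85],
)

```text
clock: 25.15
eef_pos: [643.5, 19.3, 20.9]
eef_rot: [-1.535, 1.567, 0.054]
wrist_force: [-0.8, 0.6, 0.1]
finger_gap: 20.8
```

```bash
python3 go.py 642.5 19 21.5 91
```

```text
clk 25.15 pos [643.5  19.3  20.9] jaw 91.1 tilt(x-axis) [ 0.003  0.    -1.   ] gap 20.8 j [-0.03  0.7   1.39  0.    1.05 -1.62] F [-0.8  0.6  0.1]
dp total cm (now axes) [-0.06  0.1  -0.03]
turn deg [0.07 0.01 0.19] dp after turn [-0.06  0.1  -0.03]
```

Emit:
jog_arm(
  turn=[
    [0,0,0],
    [0,0,0],
    [0,0,0],
    [0,0,0],
  ],
  dp=[
    [0,0,0],
    [0,0,0],
    [0,0,0],
    [0,0,0],
  ],
  gripper=[0.72,0.65,0.6,0.6],
)

```text
clock: 25.65
eef_pos: [643.2, 19.3, 20.2]
eef_rot: [-1.505, 1.568, 0.084]
wrist_force: [-0.1, 1.0, -0.2]
finger_gap: 37.5
```

```bash
python3 go.py 642.5 19 21.5 91;  python3 - <<'E'
from h import *
p,d=camera("scene"); 
a=p[120:210,210:310]
cv2.imwrite(f'pics/scene14.png',cv2.resize(a[:,:,::-1],None,fx=6,fy=6,interpolation=cv2.INTER_CUBIC))
E
```

```text
clk 25.65 pos [643.2  19.3  20.2] jaw 91.1 tilt(x-axis) [ 0.003  0.    -1.   ] gap 37.5 j [-0.03  0.7   1.39  0.    1.05 -1.62] F [-0.1  1.  -0.2]
dp total cm (now axes) [-0.13  0.07 -0.03]
turn deg [0.06 0.01 0.14] dp after turn [-0.13  0.08 -0.03]
```

View pics/scene14.png

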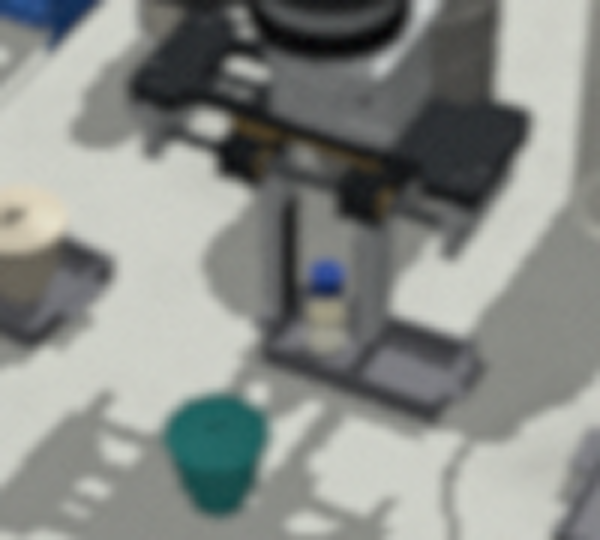

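Emit:
jog_arm(
  turn=[
    [0,0,0],
    [0,0,0],
    [0,0,0],
    [0,0,0],
    [0,0,0],
    [0,0,0],
    [0,0,0],
    [0,0,0],
  ],
  dp=[
    [-1,0,0],
    [-3,0,0],
    [-4,0,0],
    [-1,3,-1],
    [0,5,-2.2],
    [0,5,-2.2],
    [0,4,-2.2],
    [0,1,-0.5],
  ],
  gripper=[0.6,0.6,0.6,0.6,0.45,0.45,0.45,0.45],
)

```text
clock: 26.7
eef_pos: [460.6, -66.9, 117.3]
eef_rot: [-1.699, 1.562, -0.109]
wrist_force: [0.2, 0.6, 0.3]
finger_gap: 51.7
```

```bash
python3 go.py 452 -65 80 90
```

```text
clk 26.70 pos [460.6 -66.9 117.3] jaw 91.1 tilt(x-axis) [ 0.009 -0.001 -1.   ] gap 51.7 j [-0.22  0.21  1.86  0.    1.07 -1.81] F [0.2 0.6 0.3]
dp total cm (now axes) [3.72 0.89 0.21]
turn deg [ 1.13 -0.06  0.5 ] dp after turn [3.73 0.86 0.19]
```

Emit:
jog_arm(
  turn=[
    [1.1,0,0.5],
    [0,0,0],
    [0,0,0],
    [0,0,0],
  ],
  dp=[
    [1,0.9,0.2],
    [2,0,0],
    [0.5,0,0],
    [0,0,0],
  ],
  gripper=[0.45,0.45,0.45,0.45],
)

```text
clock: 27.2
eef_pos: [453.0, -63.9, 81.5]
eef_rot: [-2.603, 1.569, -1.034]
wrist_force: [0.4, -0.6, 0.2]
finger_gap: 51.8
```

```bash
python3 go.py 452 -65 43 90;  python3 - <<'E'
from h import *
p,d=camera("scene"); 
a=p[160:250,210:310]
cv2.imwrite(f'pics/scene15.png',cv2.resize(a[:,:,::-1],None,fx=6,fy=6,interpolation=cv2.INTER_CUBIC))
E
```

```text
clk 27.20 pos [453.  -63.9  81.5] jaw 89.9 tilt(x-axis) [ 0.001 -0.001 -1.   ] gap 51.8 j [-0.22  0.25  1.9  -0.    0.99 -1.79] F [ 0.4 -0.6  0.2]
dp total cm (now axes) [ 3.85  0.1  -0.1 ]
turn deg [-0.11 -0.07  0.04] dp after turn [ 3.85  0.1  -0.11]
```

View pics/scene15.png

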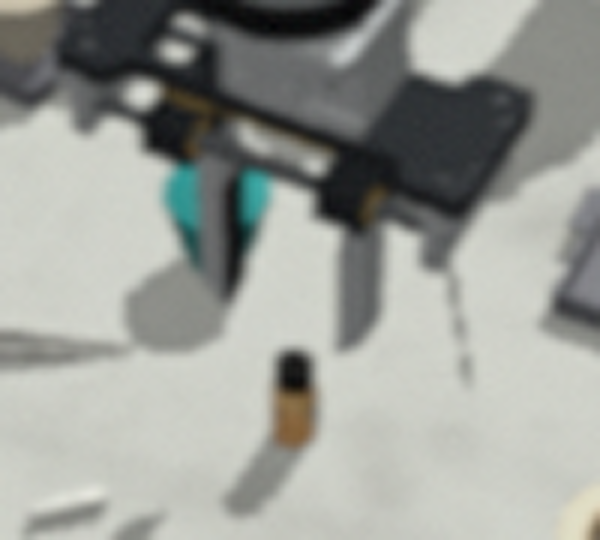

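Emit:
jog_arm(
  turn=[
    [0,0,0],
    [0,0,0],
    [0,0,0],
    [0,0,0],
  ],
  dp=[
    [1.5,0.1,-0.1],
    [2,0,0],
    [0.3,0,0],
    [0,0,0],
  ],
  gripper=[0.45,0.45,0.45,0.45],
)

```text
clock: 27.75
eef_pos: [452.6, -65.0, 42.1]
eef_rot: [-2.208, 1.568, -0.639]
wrist_force: [0.3, -1.0, 0.2]
finger_gap: 51.7
```

```bash
python3 go.py 452 -65 19 90;  python3 - <<'E'
from h import *
p,d=camera("scene"); 
a=p[160:250,210:310]
cv2.imwrite(f'pics/scene16.png',cv2.resize(a[:,:,::-1],None,fx=6,fy=6,interpolation=cv2.INTER_CUBIC))
E
```

```text
clk 27.75 pos [452.6 -65.   42.1] jaw 89.9 tilt(x-axis) [ 0.002 -0.002 -1.   ] gap 51.7 j [-0.22  0.32  1.93 -0.    0.89 -1.79] F [ 0.3 -1.   0.2]
dp total cm (now axes) [2.31 0.06 0.  ]
turn deg [-0.1  -0.09  0.12] dp after turn [ 2.31  0.06 -0.  ]
```

View pics/scene16.png

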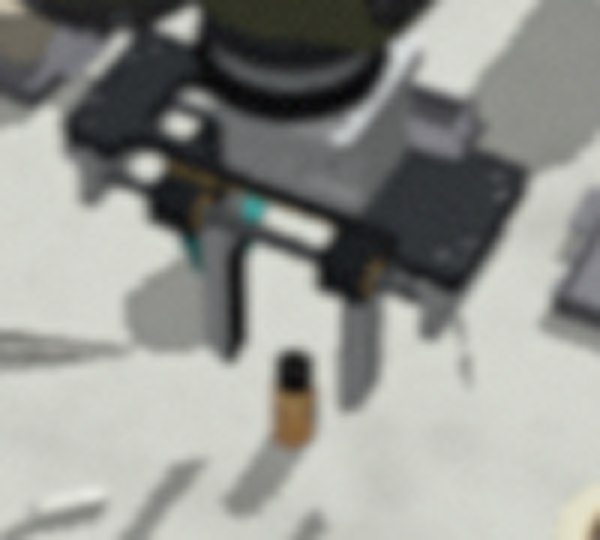

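Fingertips (230,355) and (355,405) straddle the cap (293,365); alignment good.

Emit:
jog_arm(
  turn=[
    [0,0,0],
    [0,0,0],
    [0,0,0],
    [0,0,0],
  ],
  dp=[
    [1.2,0,0],
    [1,0,0],
    [0.2,0,0],
    [0,0,0],
  ],
  gripper=[0.45,0.45,0.45,0.45],
)

```text
clock: 28.3
eef_pos: [453.0, -65.1, 17.2]
eef_rot: [-2.07, 1.567, -0.501]
wrist_force: [-0.6, 0.5, 1.0]
finger_gap: 51.6
```

Emit:
jog_arm(
  turn=[
    [0,0,0],
    [0,0,0],
    [0,0,0],
    [0,0,0],
    [0,0,0],
    [0,0,0],
  ],
  dp=[
    [0,0,0],
    [0,0,0],
    [0,0,0],
    [0,0,0],
    [0,0,0],
    [0,0,0],
  ],
  gripper=[0.6,0.7,0.85,0.85,0.85,0.85],
  grip_force=10,
)

```text
clock: 29.05
eef_pos: [453.4, -65.2, 17.8]
eef_rot: [-2.007, 1.566, -0.438]
wrist_force: [0.5, -1.3, -1.0]
finger_gap: 20.6
```

```bash
python3 go.py 643.5 -27 130 91
```

```text
clk 29.05 pos [453.4 -65.2  17.8] jaw 89.9 tilt(x-axis) [ 0.004 -0.002 -1.   ] gap 20.6 j [-0.22  0.36  1.94 -0.    0.83 -1.79] F [ 0.5 -1.3 -1. ]
dp total cm (now axes) [-11.14 -19.05   3.83]
turn deg [-1.1  -0.12  0.25] dp after turn [-11.22 -19.07   3.49]
```

Emit:
jog_arm(
  turn=[
    [0,0,0],
    [0,0,0],
    [0,0,0],
    [-1.1,0,0.2],
    [0,0,0],
    [0,0,0],
    [0,0,0],
    [0,0,0],
  ],
  dp=[
    [-1,0,0],
    [-3,0,0],
    [-4,0,0],
    [-3,-3,0.7],
    [0,-5,1],
    [0,-5,1],
    [0,-5,0.8],
    [0,-1,0],
  ],
  gripper=[0.85,0.85,0.85,0.85,0.85,0.85,0.85,0.85],
)

```text
clock: 30.05
eef_pos: [647.6, -25.9, 137.9]
eef_rot: [-2.046, 1.565, -0.458]
wrist_force: [1.1, 0.0, 0.4]
finger_gap: 21.1
```

```bash
python3 go.py 643.5 -27 60 91
```

```text
clk 30.05 pos [647.6 -25.9 137.9] jaw 91.0 tilt(x-axis) [ 0.005 -0.002 -1.   ] gap 21.1 j [-0.1   0.57  1.29 -0.    1.27 -1.68] F [1.1 0.  0.4]
dp total cm (now axes) [ 7.78  0.45 -0.09]
turn deg [-0.01 -0.15  0.29] dp after turn [ 7.79  0.41 -0.1 ]
```

Emit:
jog_arm(
  turn=[
    [0,0,0.3],
    [0,0,0],
    [0,0,0],
    [0,0,0],
    [0,0,0],
  ],
  dp=[
    [1.5,0.4,-0.1],
    [2.5,0,0],
    [2,0,0],
    [1,0,0],
    [0,0,0],
  ],
  gripper=[0.85,0.85,0.85,0.85,0.85],
)

```text
clock: 30.68
eef_pos: [640.2, -27.6, 64.5]
eef_rot: [2.176, 1.567, -2.519]
wrist_force: [-0.1, -0.3, -0.1]
finger_gap: 20.5
```

```bash
python3 go.py 643.5 -27 30 91;  python3 - <<'E'
from h import *
p,d=camera("scene"); 
a=p[120:210,210:310]
cv2.imwrite(f'pics/scene17.png',cv2.resize(a[:,:,::-1],None,fx=6,fy=6,interpolation=cv2.INTER_CUBIC))
E
```

```text
clk 30.68 pos [640.2 -27.6  64.5] jaw 91.0 tilt(x-axis) [-0.003 -0.002 -1.   ] gap 20.5 j [-0.1   0.64  1.37 -0.    1.14 -1.69] F [-0.1 -0.3 -0.1]
dp total cm (now axes) [ 3.45 -0.34  0.06]
turn deg [-0.04 -0.14 -0.2 ] dp after turn [ 3.45 -0.33  0.05]
```

View pics/scene17.png

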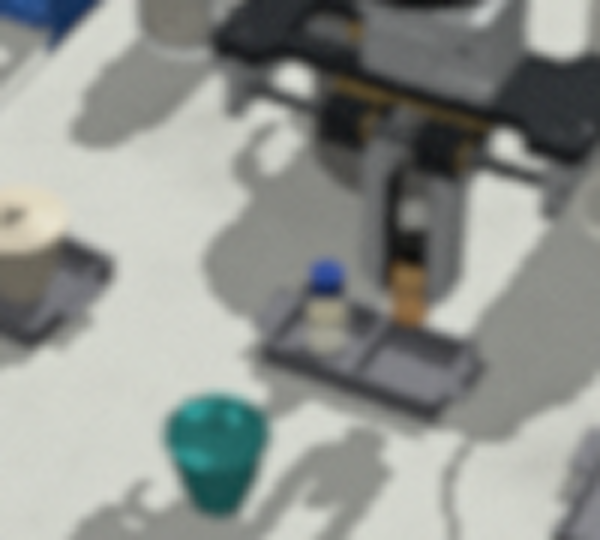

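Emit:
jog_arm(
  turn=[
    [0,0,-0.2],
    [0,0,0],
    [0,0,0],
    [0,0,0],
  ],
  dp=[
    [1,-0.3,0],
    [1.2,0,0],
    [0.5,0,0],
    [0,0,0],
  ],
  gripper=[0.85,0.85,0.85,0.85],
)

```text
clock: 31.22
eef_pos: [644.1, -27.7, 37.4]
eef_rot: [-2.327, 1.567, -0.739]
wrist_force: [0.3, 0.4, 0.6]
finger_gap: 20.9
```

```bash
python3 go.py 643.5 -27 20.5 91
```

```text
clk 31.23 pos [644.1 -27.7  37.4] jaw 91.0 tilt(x-axis) [ 0.003 -0.003 -1.   ] gap 20.9 j [-0.1   0.68  1.38 -0.    1.08 -1.69] F [0.3 0.4 0.6]
dp total cm (now axes) [1.69 0.07 0.08]
turn deg [-0.04 -0.16  0.16] dp after turn [1.69 0.06 0.07]
```

Emit:
jog_arm(
  turn=[
    [0,0,0],
    [0,0,0],
    [0,0,0],
    [0,0,0],
    [0,0,0],
  ],
  dp=[
    [0.5,0.1,0.1],
    [0.5,0,0],
    [0.3,0,0],
    [0.2,0,0],
    [0,0,0],
  ],
  gripper=[0.85,0.85,0.85,0.85,0.85],
)

```text
clock: 31.85
eef_pos: [643.3, -26.7, 21.8]
eef_rot: [-2.233, 1.566, -0.645]
wrist_force: [0.3, 0.1, -0.2]
finger_gap: 20.7
```

Emit:
jog_arm(
  turn=[
    [0,0,0],
    [0,0,0],
  ],
  dp=[
    [0.2,0,0],
    [0,0,0],
  ],
  gripper=[0.85,0.85],
)

```text
clock: 32.1
eef_pos: [643.9, -26.8, 20.6]
eef_rot: [-2.099, 1.565, -0.511]
wrist_force: [0.0, 0.1, -0.4]
finger_gap: 20.6
```

```bash
python3 go.py 643.5 -27 20.5 91
```

```text
clk 32.10 pos [643.9 -26.8  20.6] jaw 91.0 tilt(x-axis) [ 0.005 -0.003 -1.   ] gap 20.6 j [-0.1   0.7   1.39 -0.    1.05 -1.68] F [ 0.   0.1 -0.4]
dp total cm (now axes) [ 0.01  0.04 -0.02]
turn deg [-0.03 -0.17  0.29] dp after turn [ 0.01  0.04 -0.02]
```

One more nudge to ensure contact, then release.

Emit:
jog_arm(
  turn=[
    [0,0,0.3],
    [0,0,0],
  ],
  dp=[
    [0.2,0,0],
    [0,0,0],
  ],
  gripper=[0.85,0.85],
)

```text
clock: 32.35
eef_pos: [644.7, -26.8, 20.1]
eef_rot: [-2.629, 1.567, -1.041]
wrist_force: [0.5, 0.8, 0.2]
finger_gap: 20.7
```

Emit:
jog_arm(
  turn=[
    [0,0,0],
    [0,0,0],
    [0,0,0],
    [0,0,0],
  ],
  dp=[
    [0,0,0],
    [0,0,0],
    [0,0,0],
    [0,0,0],
  ],
  gripper=[0.72,0.68,0.65,0.65],
)

```text
clock: 32.85
eef_pos: [644.4, -26.8, 19.5]
eef_rot: [-2.832, 1.568, -1.244]
wrist_force: [-0.8, -0.2, 0.4]
finger_gap: 32.7
```

Emit:
jog_arm(
  turn=[
    [0,0,0],
    [0,0,0],
    [0,0,0],
    [0,0,0],
  ],
  dp=[
    [-1,0,0],
    [-3,0,0],
    [-4,0,0],
    [-2,0,0],
  ],
  gripper=[0.65,0.65,0.65,0.65],
)

```text
clock: 33.35
eef_pos: [643.7, -26.4, 122.9]
eef_rot: [2.753, 1.568, -1.942]
wrist_force: [-1.1, -0.6, 0.1]
finger_gap: 32.9
```

```bash
python3 go.py 428 82 110 26.8;  python3 - <<'E'
from h import *
p,d=camera("scene"); 
a=p[120:210,180:300]
cv2.imwrite(f'pics/scene18.png',cv2.resize(a[:,:,::-1],None,fx=6,fy=6,interpolation=cv2.INTER_CUBIC))
E
```

```text
clk 33.35 pos [643.7 -26.4 122.9] jaw 91.0 tilt(x-axis) [-0.001 -0.003 -1.   ] gap 32.9 j [-0.1   0.58  1.32 -0.    1.25 -1.68] F [-1.1 -0.6  0.1]
dp total cm (now axes) [ 1.29 21.38 11.21]
turn deg [ 6.416e+01 -1.800e-01  3.000e-02] dp after turn [  1.29  19.4  -14.36]
```

View pics/scene18.png

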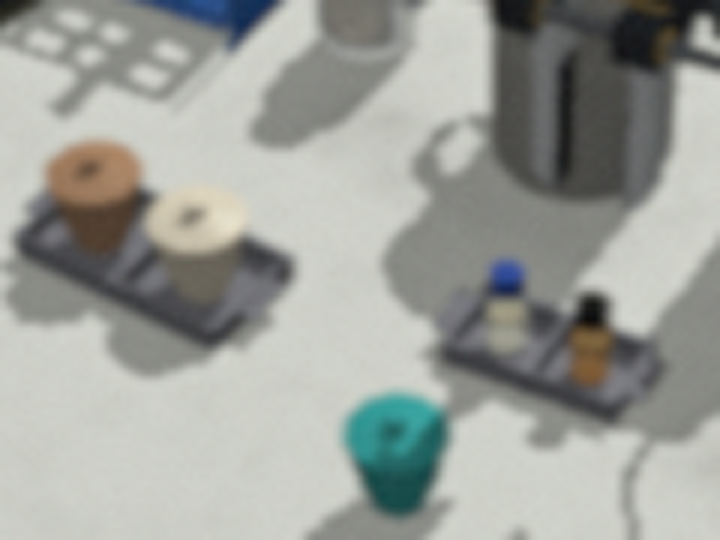

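Emit:
jog_arm(
  turn=[
    [10.6,0,0],
    [10.6,0,0],
    [10.6,0,0],
    [10.6,0,0],
    [10.6,0,0],
    [10.6,0,0],
    [3,0,0],
    [0,0,0],
  ],
  dp=[
    [0,0,0],
    [0,0,0],
    [0,0,0],
    [0,0,0],
    [0,0,0],
    [0,0,0],
    [0,0,0],
    [0,0,0],
  ],
  gripper=[0.6,0.6,0.6,0.6,0.6,0.6,0.6,0.6],
)

```text
clock: 34.4
eef_pos: [644.1, -26.5, 125.7]
eef_rot: [-1.279, 1.567, -0.876]
wrist_force: [0.0, 0.3, 0.8]
finger_gap: 37.6
```

Emit:
jog_arm(
  turn=[
    [0,0,0],
    [0,0,0],
    [0,0,0],
    [0,0,0],
    [0,0,0],
    [0,0,0],
  ],
  dp=[
    [0,3.9,-2.9],
    [0,3.9,-2.9],
    [0,3.9,-2.9],
    [0,3.9,-2.9],
    [1,3,-2],
    [0,0,0],
  ],
  gripper=[0.6,0.6,0.6,0.6,0.6,0.6],
)

```text
clock: 35.15
eef_pos: [439.2, 93.5, 113.7]
eef_rot: [-1.098, 1.566, -0.685]
wrist_force: [-0.3, -0.2, 0.3]
finger_gap: 37.4
```

```bash
python3 go.py 427.5 82 60 26.8
```

```text
clk 35.15 pos [439.2  93.5 113.7] jaw 23.6 tilt(x-axis) [ 0.004 -0.003 -1.   ] gap 37.4 j [ 0.13  0.18  1.9  -0.    1.06 -0.28] F [-0.3 -0.2  0.3]
dp total cm (now axes) [ 5.37 -0.56 -1.54]
turn deg [-3.15  0.11  0.24] dp after turn [ 5.37 -0.5  -1.56]
```

Emit:
jog_arm(
  turn=[
    [-3.1,0,0],
    [0,0,0],
    [0,0,0],
    [0,0,0],
  ],
  dp=[
    [1.5,-0.5,-1.5],
    [2.5,0,0],
    [2,0,0],
    [0,0,0],
  ],
  gripper=[0.6,0.6,0.6,0.6],
)

```text
clock: 35.65
eef_pos: [431.2, 81.3, 54.0]
eef_rot: [-0.783, 1.562, -0.31]
wrist_force: [-0.7, 1.1, 0.3]
finger_gap: 37.9
```

```bash
python3 go.py 427.5 82 25 26.8;  python3 - <<'E'
from h import *
p,d=camera("scene"); 
a=p[150:240,160:260]
cv2.imwrite(f'pics/scene19.png',cv2.resize(a[:,:,::-1],None,fx=6,fy=6,interpolation=cv2.INTER_CUBIC))
E
```

```text
clk 35.65 pos [431.2  81.3  54. ] jaw 27.1 tilt(x-axis) [ 0.009 -0.003 -1.   ] gap 37.9 j [ 0.11  0.26  1.98 -0.    0.9  -0.36] F [-0.7  1.1  0.3]
dp total cm (now axes) [ 2.9   0.25 -0.31]
turn deg [0.29 0.37 0.36] dp after turn [ 2.9   0.23 -0.3 ]
```

View pics/scene19.png

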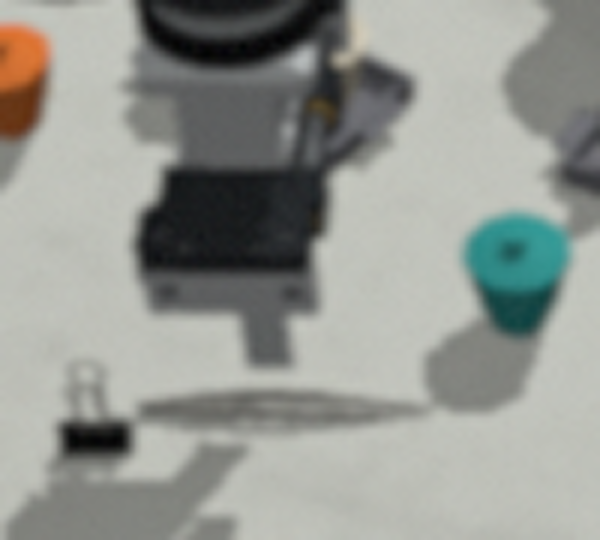

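Emit:
jog_arm(
  turn=[
    [0.3,0.4,0.4],
    [0,0,0],
    [0,0,0],
  ],
  dp=[
    [0.8,0.2,-0.3],
    [1.8,0,0],
    [0,0,0],
  ],
  gripper=[0.6,0.6,0.6],
)

```text
clock: 36.08
eef_pos: [429.6, 81.7, 29.8]
eef_rot: [-0.079, 1.568, 0.388]
wrist_force: [0.2, -0.2, -0.1]
finger_gap: 37.7
```

```bash
python3 go.py 427.5 82 4 26.8;  python3 - <<'E'
from h import *
p,d=camera("scene"); q,e=camera("top")
a=p[150:240,160:260]
cv2.imwrite(f'pics/scene20.png',np.hstack([cv2.resize(a[:,:,::-1],None,fx=5,fy=5,interpolation=cv2.INTER_CUBIC),cv2.resize(q[200:260,195:245,::-1],None,fx=5,fy=7.5,interpolation=cv2.INTER_CUBIC)]))
E
```

```text
clk 36.08 pos [429.6  81.7  29.8] jaw 26.8 tilt(x-axis) [ 0.003  0.001 -1.   ] gap 37.7 j [ 0.1   0.3   1.99  0.    0.85 -0.36] F [ 0.2 -0.2 -0.1]
dp total cm (now axes) [ 2.58  0.12 -0.18]
turn deg [-0.02  0.18  0.01] dp after turn [ 2.58  0.12 -0.17]
```

View pics/scene20.png

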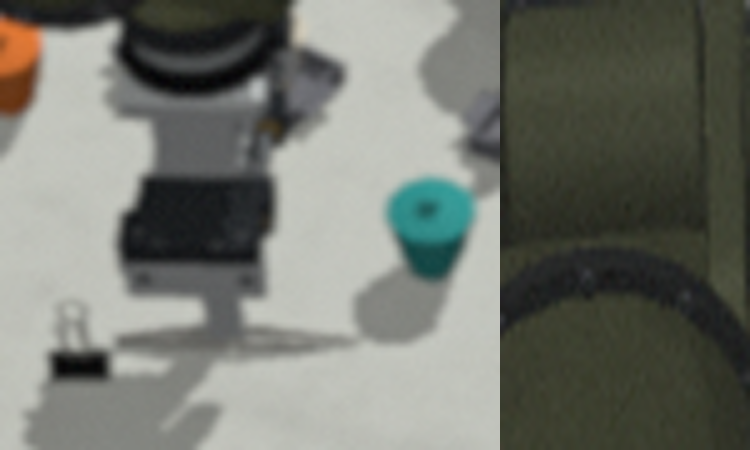

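Run:
```python
from h import *
a=ray('scene',183,217.8,5);b=ray('scene',231,218.3,5);print(a,b,(a+b)/2,np.linalg.norm(a-b))
# widest upper/lower edges at middle, full-res original: rows in s1 crop 3.7: top 314, bottom 340 at u~390
print(ray('scene',100+390/3.7,130+316/3.7,9),ray('scene',100+390/3.7,130+338/3.7,3))
```

```text
[394.1311344  137.24476243   5.        ] [454.73719653  21.38915081   5.        ] [424.43416547  79.31695662   5.        ] 130.75021036657787
[427.63135392  86.09109014   9.        ] [413.89258662  77.72845241   3.        ]
```

Emit:
jog_arm(
  turn=[
    [0,0,0],
    [0,0,0],
    [0,0,0],
    [0,0,0],
  ],
  dp=[
    [0.8,0.1,-0.3],
    [1,0,0],
    [0.5,0,0],
    [0,0,0],
  ],
  gripper=[0.6,0.6,0.6,0.6],
)

```text
clock: 36.67
eef_pos: [427.5, 81.4, 7.1]
eef_rot: [-0.218, 1.564, 0.249]
wrist_force: [0.5, 0.1, 0.3]
finger_gap: 37.5
```

```bash
python3 go.py 426.5 81 4 26.8;  python3 - <<'E'
from h import *
p,d=camera("scene")
a=p[150:240,160:260]
cv2.imwrite(f'pics/scene21.png',cv2.resize(a[:,:,::-1],None,fx=6,fy=6,interpolation=cv2.INTER_CUBIC))
E
```

```text
clk 36.67 pos [427.5  81.4   7.1] jaw 26.8 tilt(x-axis) [ 0.006  0.002 -1.   ] gap 37.5 j [ 0.1   0.34  2.01  0.    0.79 -0.36] F [0.5 0.1 0.3]
dp total cm (now axes) [ 0.31  0.01 -0.11]
turn deg [-0.01  0.35  0.08] dp after turn [ 0.31  0.   -0.1 ]
```

View pics/scene21.png

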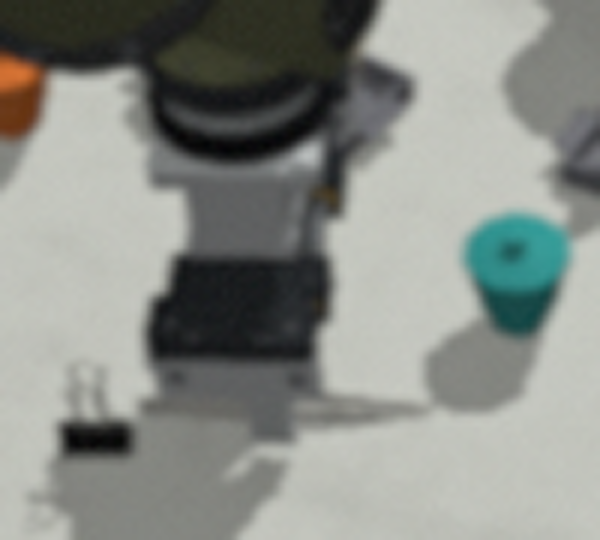

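Emit:
jog_arm(
  turn=[
    [0,0.3,0],
    [0,0,0],
  ],
  dp=[
    [0.4,0,-0.1],
    [0,0,0],
  ],
  gripper=[0.6,0.6],
)

```text
clock: 36.98
eef_pos: [426.8, 81.0, 3.2]
eef_rot: [-0.917, 1.569, -0.45]
wrist_force: [0.5, -0.0, 0.2]
finger_gap: 37.3
```

Emit:
jog_arm(
  turn=[
    [0,0,0],
    [0,0,0],
    [0,0,0],
    [0,0,0],
    [0,0,0],
    [0,0,0],
  ],
  dp=[
    [0,0,0],
    [0,0,0],
    [0,0,0],
    [0,0,0],
    [0,0,0],
    [0,0,0],
  ],
  gripper=[0.75,0.9,1,1,1,1],
  grip_force=15,
)

```text
clock: 37.72
eef_pos: [427.0, 81.0, 3.5]
eef_rot: [-0.801, 1.568, -0.334]
wrist_force: [-0.9, 0.4, -0.5]
finger_gap: 12.2
```

```bash
python3 go.py 633 -218 120 1.4
```

```text
clk 37.73 pos [427.   81.    3.5] jaw 26.8 tilt(x-axis) [ 0.002 -0.001 -1.   ] gap 12.2 j [ 0.1   0.35  2.01 -0.    0.78 -0.36] F [-0.9  0.4 -0.5]
dp total cm (now axes) [-11.58 -36.     4.94]
turn deg [25.38  0.12  0.08] dp after turn [-11.65 -30.39  19.87]
```

Emit:
jog_arm(
  turn=[
    [0,0,0],
    [0,0,0],
    [0,0,0],
    [8.4,0,0],
    [8.4,0,0],
    [8.4,0,0],
    [0,0,0],
    [0,0,0],
  ],
  dp=[
    [-1,0,0],
    [-3,0,0],
    [-4,0,0],
    [-3,0,0],
    [0,0,0],
    [0,0,0],
    [0,-4.5,2.9],
    [0,-4.5,2.9],
  ],
  gripper=[1,1,1,1,1,1,1,1],
)

```text
clock: 38.72
eef_pos: [486.7, -7.9, 123.3]
eef_rot: [-0.066, 1.564, -0.049]
wrist_force: [0.6, -0.0, 0.5]
finger_gap: 12.2
```

```bash
python3 go.py 633 -218 110 1.4
python3 - <<'E'
from h import *
p,d=camera("scene")
a=p[130:250,190:340]
cv2.imwrite(f'pics/scene22.png',cv2.resize(a[:,:,::-1],None,fx=5,fy=5,interpolation=cv2.INTER_CUBIC))
E
```

```text
clk 38.73 pos [486.7  -7.9 123.3] jaw 1.0 tilt(x-axis) [ 0.007 -0.    -1.   ] gap 12.2 j [-0.09  0.24  1.8   0.    1.09 -0.11] F [ 0.6 -0.   0.5]
dp total cm (now axes) [  1.44 -21.25  14.26]
turn deg [-0.43  0.4   0.03] dp after turn [  1.33 -21.36  14.11]
```

View pics/scene22.png

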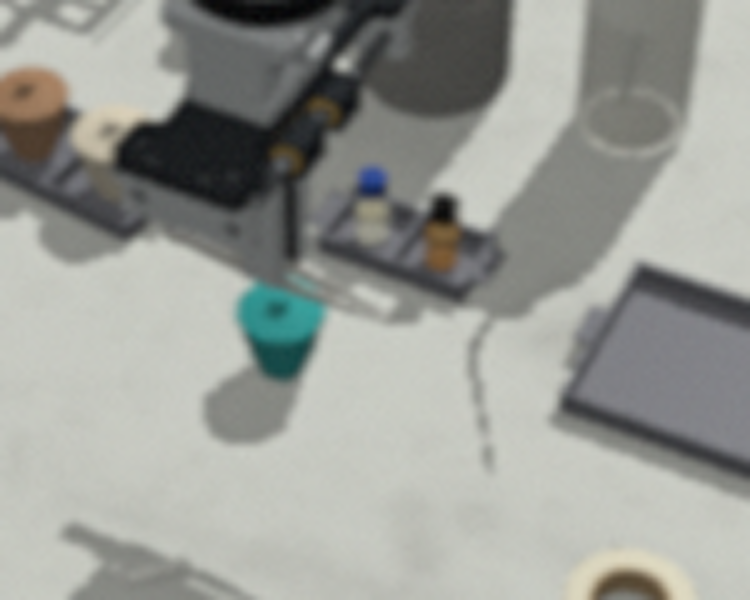

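Emit:
jog_arm(
  turn=[
    [-0.4,0.4,0],
    [0,0,0],
    [0,0,0],
    [0,0,0],
    [0,0,0],
    [0,0,0],
  ],
  dp=[
    [0,-4.5,2.9],
    [0,-4.5,2.9],
    [0,-4.5,2.9],
    [0,-4.5,2.9],
    [0,-2,1.5],
    [0,0,0],
  ],
  gripper=[1,1,1,1,1,1],
)

```text
clock: 39.52
eef_pos: [627.7, -217.4, 127.8]
eef_rot: [-0.562, 1.567, -0.542]
wrist_force: [-0.3, 0.5, -0.7]
finger_gap: 12.3
```

```bash
python3 go.py 633 -218 40 1.4
```

```text
clk 39.52 pos [ 627.7 -217.4  127.8] jaw 1.1 tilt(x-axis) [ 0.003 -0.002 -1.   ] gap 12.3 j [-0.39  0.62  1.25 -0.    1.27 -0.41] F [-0.3  0.5 -0.7]
dp total cm (now axes) [ 8.79 -0.05  0.5 ]
turn deg [-0.26  0.17  0.11] dp after turn [ 8.78 -0.07  0.53]
```

Emit:
jog_arm(
  turn=[
    [-0.2,0,0],
    [0,0,0],
    [0,0,0],
    [0,0,0],
    [0,0,0],
  ],
  dp=[
    [2,0,0.5],
    [3,0,0],
    [2.5,0,0],
    [1,0,0],
    [0,0,0],
  ],
  gripper=[1,1,1,1,1],
)

```text
clock: 40.15
eef_pos: [631.7, -212.9, 38.1]
eef_rot: [-0.637, 1.57, -0.61]
wrist_force: [-0.1, 0.5, -0.2]
finger_gap: 12.0
```

```bash
python3 go.py 633 -218 8 1.4
python3 - <<'E'
from h import *
p,d=camera("scene")
a=p[140:250,270:400]
cv2.imwrite(f'pics/scene23.png',cv2.resize(a[:,:,::-1],None,fx=5,fy=5,interpolation=cv2.INTER_CUBIC))
E
```

```text
clk 40.15 pos [ 631.7 -212.9   38.1] jaw 1.6 tilt(x-axis) [ 0.001 -0.001 -1.   ] gap 12.0 j [-0.38  0.72  1.3  -0.    1.12 -0.41] F [-0.1  0.5 -0.2]
dp total cm (now axes) [ 3.01 -0.51  0.12]
turn deg [0.17 0.05 0.04] dp after turn [ 3.01 -0.51  0.12]
```

View pics/scene23.png

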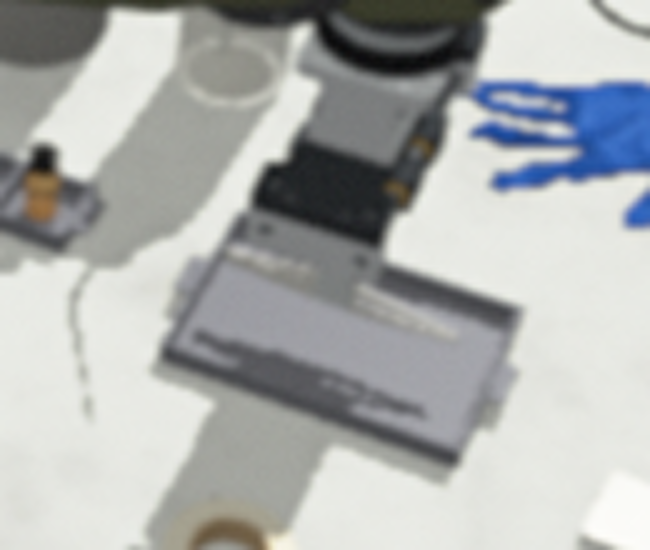

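Run:
```python
from h import *
a=ray('scene',270+230/5,140+254/5,38);b=ray('scene',270+458/5,140+333/5,38);print(a,b,(a+b)/2,np.linalg.norm(a-b))
```

```text
[ 629.47182003 -150.46667517   38.        ] [ 632.90146406 -280.97459917   38.        ] [ 631.18664204 -215.72063717   38.        ] 130.5529803761975
```

Emit:
jog_arm(
  turn=[
    [0,0,0],
    [0,0,0],
    [0,0,0],
    [0,0,0],
    [0,0,0],
  ],
  dp=[
    [0.8,-0.3,0.1],
    [1,0,0],
    [0.6,0,0],
    [0.2,0,0],
    [0,0,0],
  ],
  gripper=[1,1,1,1,1],
)

```text
clock: 40.83
eef_pos: [633.9, -216.5, 12.8]
eef_rot: [-0.459, 1.566, -0.432]
wrist_force: [0.4, 0.4, -1.1]
finger_gap: 11.9
```

```bash
python3 go.py 633 -218 6.5 1.4
```

```text
clk 40.83 pos [ 633.9 -216.5   12.8] jaw 1.6 tilt(x-axis) [ 0.004 -0.002 -1.   ] gap 11.9 j [-0.38  0.76  1.3  -0.    1.08 -0.41] F [ 0.4  0.4 -1.1]
dp total cm (now axes) [ 0.63 -0.15 -0.1 ]
turn deg [0.17 0.24 0.12] dp after turn [ 0.63 -0.15 -0.1 ]
```

Emit:
jog_arm(
  turn=[
    [0,0.2,0.1],
    [0,0,0],
    [0,0,0],
    [0,0,0],
  ],
  dp=[
    [0.3,0,0],
    [0.3,0,0],
    [0.2,0,0],
    [0,0,0],
  ],
  gripper=[1,1,1,1],
)

```text
clock: 41.32
eef_pos: [634.4, -216.7, 6.5]
eef_rot: [-0.474, 1.569, -0.446]
wrist_force: [0.3, 0.4, -0.1]
finger_gap: 12.1
```

Emit:
jog_arm(
  turn=[
    [0,0,0],
    [0,0,0],
  ],
  dp=[
    [0.15,0,0],
    [0,0,0],
  ],
  gripper=[1,1],
)

```text
clock: 41.58
eef_pos: [634.7, -216.8, 6.2]
eef_rot: [-0.499, 1.568, -0.471]
wrist_force: [0.4, 0.6, -0.6]
finger_gap: 12.2
```

```bash
python3 go.py 633 -218 6.5 1.4
```

```text
clk 41.58 pos [ 634.7 -216.8    6.2] jaw 1.6 tilt(x-axis) [ 0.002 -0.001 -1.   ] gap 12.2 j [-0.38  0.77  1.3  -0.    1.07 -0.41] F [ 0.4  0.6 -0.6]
dp total cm (now axes) [-0.03 -0.11 -0.17]
turn deg [0.17 0.13 0.07] dp after turn [-0.03 -0.11 -0.17]
```

Level with the floor contact height (3.5 + 3). Release and lift clear, retreating toward the base.

Emit:
jog_arm(
  turn=[
    [0,0,0],
    [0,0,0],
    [0,0,0],
    [0,0,0],
  ],
  dp=[
    [0,0,0],
    [0,0,0],
    [0,0,0],
    [0,0,0],
  ],
  gripper=[0.8,0.7,0.6,0.6],
)

```text
clock: 42.08
eef_pos: [634.5, -216.8, 5.5]
eef_rot: [-0.507, 1.569, -0.479]
wrist_force: [-0.2, -0.7, 0.3]
finger_gap: 37.4
```

Emit:
jog_arm(
  turn=[
    [0,0,0],
    [0,0,0],
    [0,0,0],
    [0,0,0],
    [0,0,0],
    [0,0,0],
    [0,0,0],
  ],
  dp=[
    [-1,0,0],
    [-3,0,0],
    [-5,0,0],
    [-5,0,-2],
    [-2,0,-5],
    [0,0,-5],
    [0,0,-4],
  ],
  gripper=[0.6,0.6,0.6,0.6,0.6,0.6,0.6],
)

```text
clock: 42.95
eef_pos: [471.5, -220.8, 174.1]
eef_rot: [-0.574, 1.564, -0.545]
wrist_force: [1.1, -0.1, -0.4]
finger_gap: 38.0
```

```bash
python3 go.py
python3 - <<'E'
from h import *
p,d=camera("scene"); q,e=camera("top"); np.savez('topF.npz',p=q,d=e)
cv2.imwrite(f'pics/scene24.png',cv2.resize(p[120:300,90:420,::-1],None,fx=2.4,fy=2.4,interpolation=cv2.INTER_CUBIC))
cv2.imwrite(f'pics/top24.png',cv2.resize(q[120:300,90:420,::-1],None,fx=2.4,fy=2.4,interpolation=cv2.INTER_CUBIC))
E
```

```text
clk 42.95 pos [ 471.5 -220.8  174.1] jaw 1.7 tilt(x-axis) [ 0.005 -0.003 -1.   ] gap 38.0 j [-0.51  0.26  1.65 -0.    1.23 -0.54] F [ 1.1 -0.1 -0.4]
```

View pics/scene24.png

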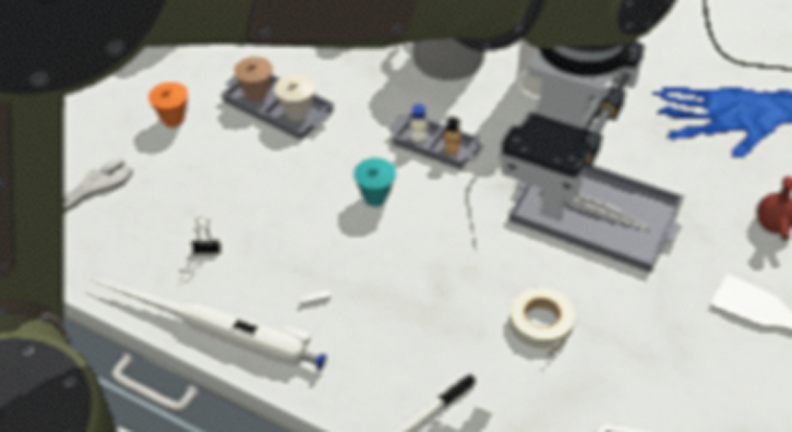

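View pics/top24.png

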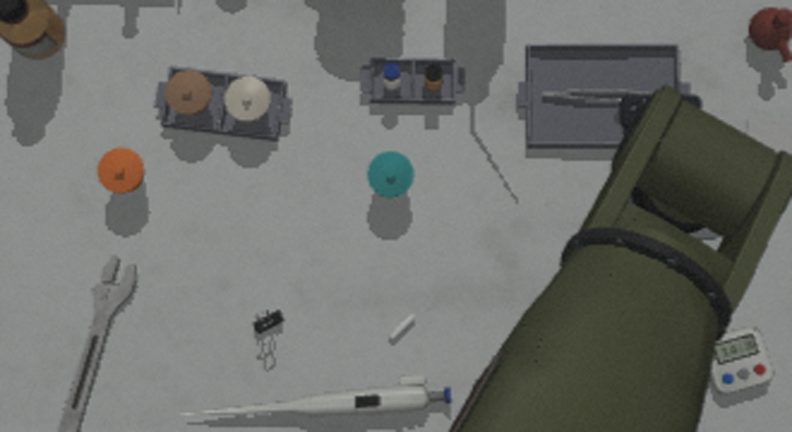

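Emit:
jog_arm(
  turn=[
    [0,0,0],
    [0,0,0],
    [0,0,0],
    [0,0,0],
    [0,0,0],
    [0,0,0],
    [0,0,0],
  ],
  dp=[
    [0,5.5,-1],
    [0,5.5,-1],
    [0,5.5,-1],
    [0,5.5,-1],
    [0,5.5,0],
    [0,2,0],
    [0,0,0],
  ],
  gripper=[0.6,0.6,0.6,0.6,0.6,0.6,0.6],
)

```text
clock: 43.92
eef_pos: [424.7, 82.0, 178.0]
eef_rot: [-0.274, 1.556, -0.248]
wrist_force: [0.1, -0.3, -0.3]
finger_gap: 37.3
```

Run:
```python
from h import *
p,d=camera("scene"); q,e=camera("top")
cv2.imwrite(f'pics/top25.png',cv2.resize(q[120:240,150:420,::-1],None,fx=2.9,fy=2.9,interpolation=cv2.INTER_CUBIC))
Z=np.full(e.shape,np.nan);m=e>0;Z[m]=pts('top',e,m)[:,2]
D0=np.load('topF.npz')['d'];Z0=np.full(e.shape,np.nan);m=D0>0;Z0[m]=pts('top',D0,m)[:,2]
for n,u,v,zt,z,ZZ in(('brown',168,158,43,49,Z0),('cream',193,160,43,49,Z0),('clear',253,151,44,51,Z),('amber',270,152,44,51,Z),('tape',344,224,10,19,Z)):
    m,c,st=blob((ZZ>zt)&(ZZ<70),u,v);print(n,c.round(1),st[4],ray('top',*c,z).round(1),'zmax',np.nanpercentile(ZZ[m],90).round(1))
m=np.zeros(Z.shape,bool);m[140:175,315:368]=((Z>8)&(Z<22))[140:175,315:368]
print('tweezer pts',m.sum()); v,u=np.nonzero(m);print(np.median(Z[m]),u.min(),u.max(),v.min(),v.max(), np.nanmedian(Z[165:175,320:360]))
```

```text
brown [168.1 158. ] 285 [613.7 241.6  49. ] zmax 55.4
cream [192.9 160.7] 281 [608.1 176.2  49. ] zmax 55.2
clear [253.  149.3] 42 [642.7  20.1  51. ] zmax 55.1
amber [270.6 149.9] 36 [642.5 -26.1  51. ] zmax 53.9
tape [344.4 224. ] 378 [ 456.9 -223.3   19. ] zmax 22.1
tweezer pts 138
9.458366070950547 315 367 140 174 3.125955258624458
```

View pics/top25.png

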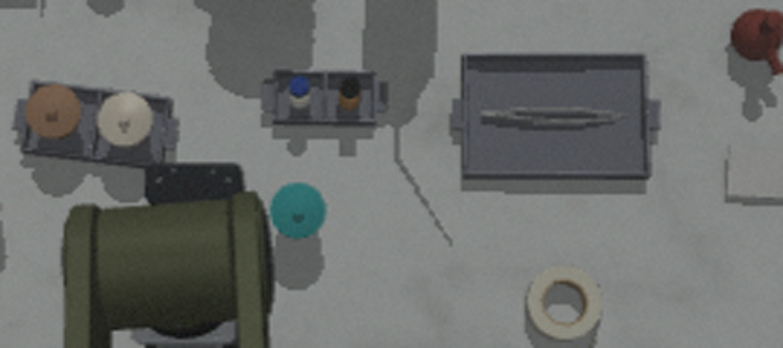

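```bash
python3 -c "
from cell import order
print(order.sign_off())"
```

```text
the job is handed in; nothing more can be done
None
```

All five items are in their trays and I handed the job in at about 44 s. I did the brown and cream crucibles first, then the clear and amber vials, then the tweezers. I lowered the crucibles and vials until the TCP height showed them on the bay floor before opening the fingers, and nothing was dropped.

**Last checks (top camera):**
- Each crucible and vial stands upright, within about 3 mm of where I judged its bay centre to be. The top heights match standing on the 3 mm floor, allowing for camera noise.
- The tweezers lie flat and clear of the rim, along the length of the big tray.
- The tape moved 0.1 mm at most from its first position.
- The orange and turquoise look-alikes were never handled and show no sign of having moved in the last pictures.
- The arm finished in the air at about 178 mm, touching nothing.

**What disagreed or was uncertain:**
- The two cameras differed by 3–6 mm on the small objects, so I used the top camera nudged toward the scene camera.
- Wrist force noise of about 1 N hid the moment of touchdown, so I judged it from the TCP height against the height at the grasp.
- The depth check on the tweezers was muddied by noise and gave no usable reading, so "flat" rests on the pictures and the release height.

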